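# Charge the milling-ball tray from the scoops

### The arm

A 7-joint arm with a two-finger parallel gripper is mounted at the origin on the work surface. World frame = base frame: x ahead of the robot, y to its left, z up, the work surface at z = 0. Lengths are in m, angles in rad, forces in N, time in s.
With the tool pointing down it reaches from about 0.4 to 0.9 m from the base axis. Payload 5.6 kg.
Tool frame: the origin (TCP) lies at the very end of the fingers, on their centre line; the grasp point (between the pads) lies 19 mm behind it; z points along the fingers, x is the direction in which the jaws open and shut, and the axes are right-handed (so a half turn about z gives the same grasp; the last joint's range is limited). The gripper opens to 92 mm and grips with 3 to 60 N. Pads are 20 mm wide; open, the fingers measure 128 mm over their backs; the gripper's body (75 mm by 189 mm) begins 69 mm behind the grasp point.
Start: joints at [1.274, 0.468, -0.012, 1.603, 0.006, 1.071, -0.056], TCP at [0.163, -0.629, 0.215] pointing down, gripper open.
Joint ranges: [-2.53, 2.53], [-0.31, 2.02], [-1.57, 1.55], [0.28, 2.44], [-1.29, 4.43], [0.15, 1.84], [-2.92, 2.92]. Speed limits (rad/s): [2.57, 2.57, 3.14, 3.14, 3.14, 3.14, 3.14].

### API

Orientations are given as a unit quaternion [x, y, z, w].
In Python, from station import * gives the robot as it stands.
- The arm moves only by the tool move_arm, never from a script. Its argument "series" is a list of rows, each a list of 4 numbers: the shift along the tool's x, y, z normalised to -1 to 1, where 1 is 0.02 m, then the turn about the tool's z normalised to -1 to 1, where 1 is 360 degrees. In form: [[tx, ty, tz, roll], ...]. A call has 1 to 5 rows; each row shifts and turns the commanded pose from where the row before left it, along the tool's axes as they then stand; what a row does not reach is not made up. A row lasts 1/10 s, in which the tool goes at most 50 mm and 8.59 degrees, less where a joint would pass 70% of its speed; a pose out of reach is approached as far as the arm can. A call with a number of a shift or a turn outside -1 to 1 is refused whole. A call with a gripper value outside its range is refused whole. "claw" is the finger opening in mm, from 0 to 91.9, set as the call begins (left out, the last holds). The fingers move at their own pace and stop on an object; the grip force is fixed at half the most. Time passes only in rows, so rows that do not move let the fingers close. It gives the time, the measured TCP pose, the force and the opening at its end, in the units of the state.
- get_state(): the state, without advancing time (a new reading comes with each control period).
- snapshot(name): name is "scene" or "side" or "wrist"; returns the picture (420x560x3 uint8, red, green, blue); there is no depth.
- camera_params(name): a dict with "K" (3x3 intrinsics, pixels), "world_to_cam" (4x4, takes a point from world to camera coordinates). Camera axes: x right, y up, looking along -z (the intrinsics and any distortion apply to the point x, -y, -z); pixel columns grow to the right and rows downward; lengths in m; the calibration is good to about 2 mm. The wrist camera is an equidistant fisheye: a pixel r from the principal point sees the ray r / f radians off the axis. A picture is of the moment at which its call begins: read the wrist's pose just before it. camera_params takes no time and is no camera call; for the wrist camera it gives the pose at the moment of the call.
- hand_in(): hands the job in, once; it reports no verdict.
The state is a dict: "time_s": time; "q": joint angles; "dq": joint speeds; "joint_torque": joint torques, N m; "position": TCP position; "tool_rot": TCP orientation; "contact_force": force on the tool from outside, world axes, zero at the start; "moment": the same for the moment, N m; "opening": finger opening in m.
Only numpy, scipy, OpenCV 4.12 (cv2) and the standard library are available. Lean on these libraries where they do the work, as an engineer would, in place of code of your own. Each camera call takes 0.05 s, during which the arm holds its last target. There are 200 camera calls.

### The job

Portion the milling balls and clear the stand: lift each scoop off the stand by its handle, tip the one or two balls in it into an empty cell of the divided tray, one scoopful to a cell, large balls into wide cells and small balls into narrow cells, and set the scoop down upright on the grey mat; scoops that hold no ball go straight to the mat. Do not take balls out of a scoop with the fingers (only a ball that has spilled may be picked up by hand and put in its cell), and leave the bottle and the beaker where they stand.

Things in the scene. Friction and masses are not known exactly. Their poses are not given: they have to be found in the camera images.
- scoop_a: steel scoop for large (20 mm) balls (2, 1 or 0 in it). Origin: underside of the pan, below its middle; x to the nose, z up. Pan (as all four) x -40 to 40 mm, 46 mm wide, walls 26 mm high; open nose. Pouring edge at x = 40 mm, 9.5 mm up: the 3 mm floor is level to x = 10, then rises 12 degrees. Balls stay in while level, roll out over the nose tipped 30 to 40 degrees
- scoop_b: steel scoop for large (20 mm) balls (2, 1 or 0 in it). Origin: underside of the pan, below its middle; x to the nose, z up. Handle (as all four): upright grey plastic bar behind the pan, 12 mm thick along y, x -68 to -40 mm, top 85 mm up; pinch it across y from above, best at x = -54, 62 mm up. 0.12 kg
- scoop_c: steel scoop for small (14 mm) balls (2, 1 or 0 in it). Origin: underside of the pan, below its middle; x to the nose, z up. Pan (as all four) x -40 to 40 mm, 46 mm wide, walls 26 mm high; open nose. Pouring edge at x = 40 mm, 9.5 mm up: the 3 mm floor is level to x = 10, then rises 12 degrees. Balls stay in while level, roll out over the nose tipped 30 to 40 degrees
- scoop_d: steel scoop for small (14 mm) balls (2, 1 or 0 in it). Origin: underside of the pan, below its middle; x to the nose, z up. Handle (as all four): upright grey plastic bar behind the pan, 12 mm thick along y, x -68 to -40 mm, top 85 mm up; pinch it across y from above, best at x = -54, 62 mm up. 0.12 kg
- ball_a1: a large steel ball, 20 mm across, 33 g, lying in scoop_a at the start, or absent; it soon stops rolling on a flat surface. Origin: its centre; its axes turn as it rolls
- ball_a2: a large steel ball, 20 mm across, 33 g, lying in scoop_a at the start, or absent; it soon stops rolling on a flat surface. Origin: its centre; its axes turn as it rolls
- ball_b1: a large steel ball, 20 mm across, 33 g, lying in scoop_b at the start, or absent; it soon stops rolling on a flat surface. Origin: its centre; its axes turn as it rolls
- ball_b2: a large steel ball, 20 mm across, 33 g, lying in scoop_b at the start, or absent; it soon stops rolling on a flat surface. Origin: its centre; its axes turn as it rolls
- ball_c1: a small steel ball, 14 mm across, 11 g, lying in scoop_c at the start, or absent; it soon stops rolling on a flat surface. Origin: its centre; its axes turn as it rolls
- ball_c2: a small steel ball, 14 mm across, 11 g, lying in scoop_c at the start, or absent; it soon stops rolling on a flat surface. Origin: its centre; its axes turn as it rolls
- ball_d1: a small steel ball, 14 mm across, 11 g, lying in scoop_d at the start, or absent; it soon stops rolling on a flat surface. Origin: its centre; its axes turn as it rolls
- ball_d2: a small steel ball, 14 mm across, 11 g, lying in scoop_d at the start, or absent; it soon stops rolling on a flat surface. Origin: its centre; its axes turn as it rolls
- tray: loose light grey plastic tray with four cells, 144 x 148 mm, 36 mm high, floor, walls and dividers 4 mm thick, 0.55 to 0.9 kg. Origin: underside of its middle, z up; it may be turned any way. One divider along x at y = -12 mm and one along y at x = 0 make two wide cells (66 mm along x, 80 mm along y) on the +y side and two narrow cells (66 mm along x, 56 mm along y) on the -y side
- wide_1 (a point): centre of the floor of a wide cell of the tray (the one at +x), 4 mm above the tray's underside; axes of the tray
- wide_2 (a point): centre of the floor of a wide cell of the tray (the one at -x), 4 mm above the tray's underside; axes of the tray
- narrow_1 (a point): centre of the floor of a narrow cell of the tray (the one at +x), 4 mm above the tray's underside; axes of the tray
- narrow_2 (a point): centre of the floor of a narrow cell of the tray (the one at -x), 4 mm above the tray's underside; axes of the tray
- stand: fixed low plywood stand on which the scoops stand side by side at the start, all noses to its +y side; plate 290 mm (x) by 165 mm (y), top 32 mm above the bench; origin under its middle on the bench, z up. It stands to the left or to the right of the tray
- mat: grey plastic mat fixed on the bench on the other side of the tray, 310 mm (x) by 175 mm (y), 4 mm thick; origin: underside of its middle, z up
- bottle: closed white plastic bottle, 64 mm across, 150 mm high, standing at one side of the work; not part of the job. Origin: centre of its underside
- beaker: white cup-shaped beaker, 70 mm across, 90 mm high, standing at one side of the work; not part of the job. Origin: centre of its underside

How it is judged:
By the outcome, as a careful person would: the job done as asked, in the order asked, and still so for the second after the job is handed in, with the robot touching nothing.
Of ball_a1, ball_a2, ball_b1, ball_b2, ball_c1, ball_c2, ball_d1, ball_d2 only 4 to 7 are there at a start; the rules pass over those that are not, and their reading is None.
At some moment in a run one of tray, scoop_a, scoop_b, scoop_c, scoop_d may be knocked a few centimetres aside while the robot is not near it.
It also fails if it takes over 192 s, if anything falls off the work surface, if the arm or the gripper's body presses on something with over 40 N, if the wrist force passes 120 N, or if a joint passes its speed limit or range.

## Working session

There is one attempt and no reset: what is moved stays moved. The work goes in short steps, Python scripts to look and compute and a tool call to move; the robot and the scene stay as the last step left them, time stands still between calls to the robot, and variables do not carry over. Pictures are saved under pics/ and viewed, about 12 in all and at most 16, crops included, and the job is handed in when it is done.

Besides the shell and the picture viewer there is one more tool, called after "Call:" by a JSON object that holds its "op" and its "data", one argument or row to a line. move_arm: Moves the arm, as the interface text tells. Scaled input: -1 to 1 covers 0.02 m each way for a shift and 360 degrees each way for a turn. Its arguments: {"type":"object","properties":{"series":{"type":"array","items":{"type":"array","items":{"type":"number","minimum":-1,"maximum":1}}},"claw":{"type":"number"}},"required":["series"]}

```bash
ls; mkdir -p pics; cat > h.py <<'E'
from station import *
import numpy as np, cv2
def save(n,f,crop=None,s=1):
    im=snapshot(n)[...,::-1]
    if crop: im=im[crop[1]:crop[3],crop[0]:crop[2]]
    cv2.imwrite('pics/'+f,cv2.resize(im,None,fx=s,fy=s,interpolation=cv2.INTER_CUBIC))
def ray(n,u,v,z):
    c=camera_params(n);K=np.array(c['K']);T=np.array(c['world_to_cam']);R=T[:3,:3];o=-R.T@T[:3,3]
    d=np.linalg.inv(K)@[u,v,1]
    if n=='wrist':
        x=(u-K[0,2])/K[0,0];y=(v-K[1,2])/K[1,1];t=np.hypot(x,y)
        d=np.array([x/t*np.sin(t),y/t*np.sin(t),np.cos(t)])
    d=R.T@(d*[1,-1,-1]);return o+d*(z-o[2])/d[2]
def proj(n,P):
    c=camera_params(n);K=np.array(c['K']);T=np.array(c['world_to_cam'])
    p=(T[:3,:3]@np.array(P)+T[:3,3])*[1,-1,-1]
    if n=='wrist':
        r=np.hypot(p[0],p[1]);t=np.arctan2(r,p[2]);return K[:2,:2]@(p[:2]/r*t)+K[:2,2]
    p=K@p;return p[:2]/p[2]
E
python3 - <<'E'
from h import *
s=get_state();print({k:np.round(v,3) for k,v in s.items()})
for n in('scene','side','wrist'):
    c=camera_params(n);T=np.array(c['world_to_cam']);print(n,np.round(c['K'],1).tolist(),np.round(-T[:3,:3].T@T[:3,3],3),np.round(T[:3,:3],2).tolist(),[k for k in c])
a=[snapshot(n)[...,::-1] for n in('scene','side')]
cv2.imwrite('pics/a.png',a[0]);cv2.imwrite('pics/b.png',a[1])
E
```

```text
pics
{'time_s': np.float64(0.0), 'q': array([ 1.274,  0.468, -0.012,  1.604,  0.006,  1.071, -0.056]), 'dq': array([-0.001,  0.002,  0.001, -0.001, -0.001,  0.001,  0.002]), 'joint_torque': array([ 0.0000e+00, -5.2057e+01, -1.2000e-02, -2.4375e+01, -5.6000e-02,
        1.7000e-02,  0.0000e+00]), 'position': array([ 0.163, -0.629,  0.214]), 'tool_rot': array([ 0.791, -0.612, -0.001, -0.   ]), 'contact_force': array([ 0.833, -0.544,  0.129]), 'moment': array([-0.007, -0.019, -0.001]), 'opening': np.float64(0.092)}
scene [[445.7, 0.0, 282.0], [0.0, 445.7, 209.0], [0.0, 0.0, 1.0]] [ 1.19  -0.421  1.139] [[0.56, 0.83, -0.01], [-0.68, 0.46, 0.57], [0.48, -0.31, 0.82]] ['K', 'world_to_cam']
side [[545.8, 0.0, 281.4], [0.0, 545.8, 208.2], [0.0, 0.0, 1.0]] [ 0.218 -0.972  1.339] [[0.95, -0.3, 0.02], [0.22, 0.75, 0.62], [-0.2, -0.59, 0.78]] ['K', 'world_to_cam']
wrist [[325.2, 0.0, 280.2], [0.0, 325.2, 209.2], [0.0, 0.0, 1.0]] [ 0.237 -0.609  0.384] [[0.25, -0.97, -0.0], [0.93, 0.24, -0.27], [0.26, 0.07, 0.96]] ['K', 'world_to_cam']
```

View pics/a.png

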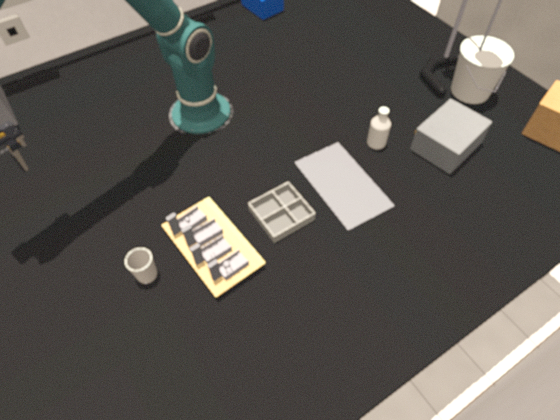

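View pics/b.png

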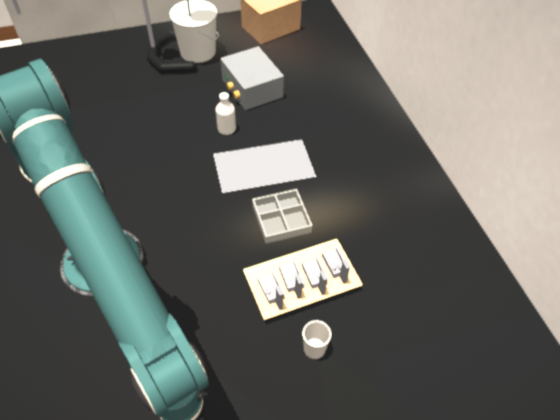

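The scene picture shows the stand (four scoops, noses to the tray) around (212,245), the tray at (282,210), the mat at (343,185), the beaker at (142,266) and the bottle at (378,130). I'll enlarge both.

```bash
python3 - <<'E'
import cv2,numpy as np
a=cv2.imread('pics/a.png')[180:300,155:325];b=cv2.imread('pics/b.png')[180:320,235:375]
A=cv2.resize(a,None,fx=4.6,fy=4.6,interpolation=cv2.INTER_CUBIC);cv2.imwrite('pics/a2.png',A)
B=cv2.resize(b,None,fx=4.2,fy=4.2,interpolation=cv2.INTER_CUBIC);cv2.imwrite('pics/b2.png',B)
E
```

```text
(no output)
```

View pics/a2.png

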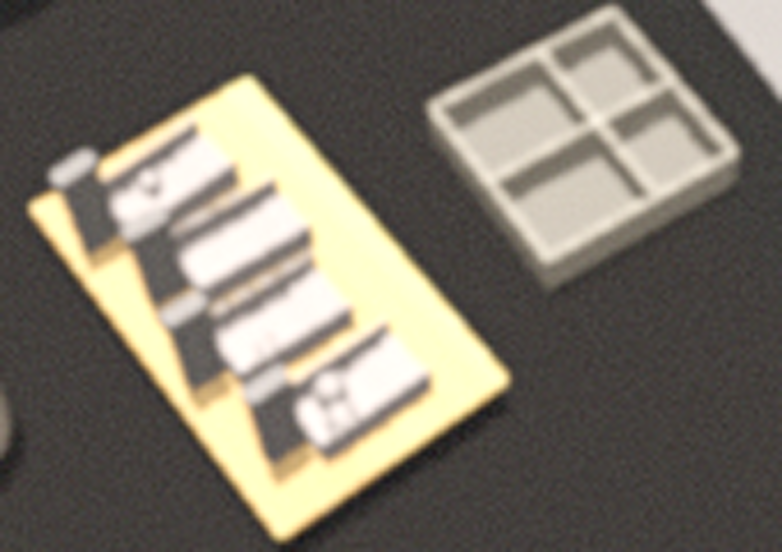

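View pics/b2.png

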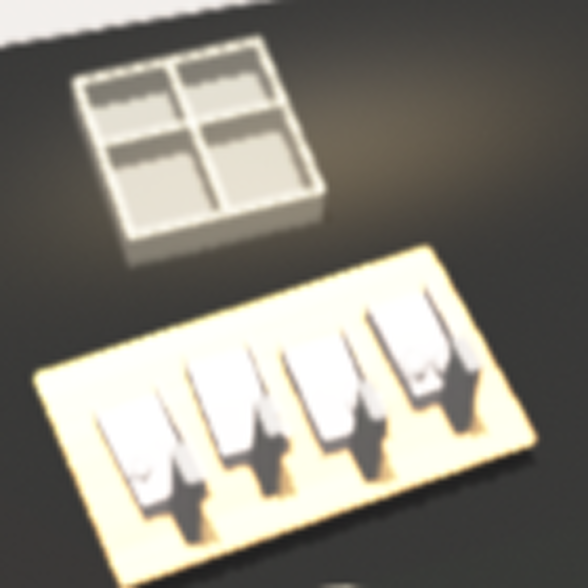

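The enlarged views show the tray's wide cells on the side towards the stand. There are balls in the first scoop (nearest the robot) and in the fourth. The middle two are unclear.

```bash
python3 - <<'E'
from h import *
f=lambda P,o,s:[(o[0]+u/s,o[1]+v/s) for u,v in P]
D={'stand':(f([(30,208),(247,75),(510,380),(283,540)],(155,180),4.6),f([(125,585),(35,375),(430,246),(535,440)],(235,180),4.2),.032),
'tray':(f([(430,105),(615,5),(740,155),(550,265)],(155,180),4.6),f([(130,240),(75,80),(262,38),(325,190)],(235,180),4.2),.036),
'mat':([(295,163),(335,145),(392,204),(351,226)],[(222,189),(214,150),(304,142),(315,178)],.004),
'handletop':(f([(75,168),(150,230),(185,308),(265,380)],(155,180),4.6),f([(190,465),(268,415),(368,395),(465,345)],(235,180),4.2),.117),
'bottle/beaker':([(378,145),(144,281)],[(227,130),(316,352)],0)}
for k,(A,B,z) in D.items():
    for n,X in(('scene',A),('side',B)):
        P=np.array([ray(n,u,v,z)[:2] for u,v in X]);print(k,n,np.round(P,3).tolist(),np.round(P.mean(0),3))
s=get_state();from scipy.spatial.transform import Rotation as R
print(np.round(R.from_quat(s['tool_rot']).as_matrix(),3).tolist())
E
```

```text
stand scene [[0.397, -0.331], [0.382, -0.165], [0.674, -0.142], [0.688, -0.307]] [ 0.535 -0.236]
stand side [[0.395, -0.333], [0.38, -0.168], [0.671, -0.145], [0.682, -0.31]] [ 0.532 -0.239]
tray scene [[0.474, -0.077], [0.473, 0.071], [0.621, 0.069], [0.622, -0.079]] [ 0.547 -0.004]
tray side [[0.471, -0.083], [0.473, 0.067], [0.617, 0.066], [0.616, -0.08]] [ 0.544 -0.008]
mat scene [[0.401, 0.146], [0.411, 0.305], [0.708, 0.301], [0.7, 0.144]] [0.555 0.224]
mat side [[0.395, 0.16], [0.41, 0.337], [0.716, 0.288], [0.697, 0.121]] [0.555 0.227]
handletop scene [[0.447, -0.304], [0.512, -0.286], [0.57, -0.293], [0.637, -0.278]] [ 0.541 -0.29 ]
handletop side [[0.444, -0.309], [0.5, -0.289], [0.564, -0.293], [0.636, -0.276]] [ 0.536 -0.292]
bottle/beaker scene [[0.492, 0.43], [0.517, -0.449]] [ 0.504 -0.009]
bottle/beaker side [[0.476, 0.424], [0.5, -0.445]] [ 0.488 -0.01 ]
[[0.251, -0.968, -0.0], [-0.968, -0.251, 0.002], [-0.002, 0.0, -1.0]]
```

Call:
{"op": "move_arm", "data": {
  "series": [
    [0,0,-0.5,-0.0222],
    [0,0,-0.5,-0.0222],
    [0,0,-0.5,-0.0222],
    [0,0,-0.5,-0.0222],
    [0,0,-0.5,-0.0222]
  ],
  "claw": 40
}}

```text
time_s: 0.6
position: [0.163, -0.6289, 0.2644]
tool_rot: [0.953, -0.302, -0.0, -0.0]
contact_force: [-0.1, -0.7, 0.3]
opening: 0.054
```

Call:
{"op": "move_arm", "data": {
  "series": [
    [0,0,0,-0.0222],
    [0,0,0,-0.0222],
    [0,0,0,-0.0222],
    [0,0,0,-0.0222],
    [0,0,0,-0.0222]
  ]
}}

```text
time_s: 1.1
position: [0.163, -0.6289, 0.264]
tool_rot: [0.999, 0.042, -0.0, -0.001]
contact_force: [-0.5, 1.0, 0.3]
opening: 0.0399
```

Call:
{"op": "move_arm", "data": {
  "series": [
    [1,-0.85,0,0],
    [1,-0.85,0,0],
    [1,-0.85,0,0],
    [1,-0.85,0,0],
    [1,-0.85,0,0]
  ]
}}

```text
time_s: 1.6
position: [0.2567, -0.5356, 0.2642]
tool_rot: [0.999, 0.039, -0.0, -0.0]
contact_force: [-0.0, 0.2, 0.4]
opening: 0.0399
```

Call:
{"op": "move_arm", "data": {
  "series": [
    [1,-0.85,0,0],
    [1,-0.85,0,0],
    [1,-0.85,0,0],
    [1,-0.85,0,0],
    [1,-0.85,0,0]
  ]
}}

```text
time_s: 2.1
position: [0.3498, -0.4432, 0.2642]
tool_rot: [0.999, 0.039, -0.0, -0.0]
contact_force: [0.6, -0.3, -0.4]
opening: 0.0395
```

Call:
{"op": "move_arm", "data": {
  "series": [
    [1,-0.85,0,0],
    [1,-0.85,0,0],
    [1,-0.85,0,0],
    [1,-0.85,0,0],
    [1,-0.85,0,0]
  ]
}}

```text
time_s: 2.6
position: [0.4428, -0.3507, 0.2642]
tool_rot: [0.999, 0.039, -0.0, -0.0]
contact_force: [0.2, -0.6, 0.3]
opening: 0.0402
```

Call:
{"op": "move_arm", "data": {
  "series": [
    [1,0,0,0],
    [1,0,0,0],
    [1,0,0,0],
    [1,0,0,0],
    [0.2,0,0,0]
  ]
}}

```text
time_s: 3.1
position: [0.5278, -0.3439, 0.2638]
tool_rot: [0.999, 0.04, 0.0, -0.001]
contact_force: [0.1, 0.2, -0.0]
opening: 0.0398
```

```bash
python3 - <<'E'
from h import *
im=snapshot('wrist')[...,::-1];cv2.imwrite('pics/w0.png',im)
cv2.imwrite('pics/w.png',cv2.resize(im,None,fx=1.4,fy=1.4,interpolation=cv2.INTER_CUBIC))
print(get_state()['position'],get_state()['q'].round(2))
E
```

```text
[ 0.52717846 -0.34422325  0.26382042] [ 0.86  0.44 -0.46  1.58  0.2   1.17  0.44]
```

View pics/w.png

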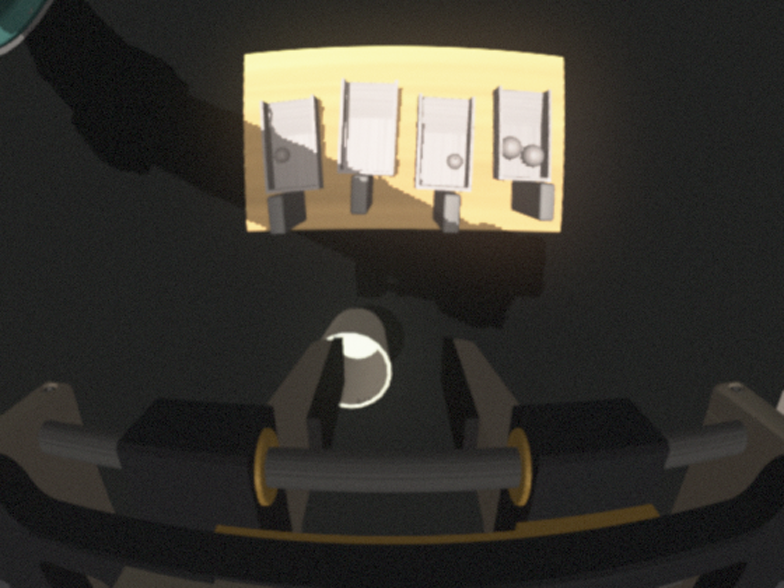

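The wrist picture (×1.4) shows, left to right: S1 with one small ball (282,155), S2 empty, S3 with one small ball (455,160), S4 with two large balls (512,147) and (533,155).

```bash
python3 - <<'E'
from h import *
S=[[(264,102),(316,97),(322,188),(267,190)],[(343,81),(399,84),(396,175),(342,174)],[(420,97),(474,98),(471,190),(417,187)],[(495,90),(549,94),(549,178),(497,180)]]
im=cv2.imread('pics/w0.png')
for i,s in enumerate(S):
    P=np.array([ray('wrist',u/1.4,v/1.4,.058)[:2] for u,v in s]);c=P.mean(0)
    d=(P[0]+P[1]-P[2]-P[3])/2;yaw=np.degrees(np.arctan2(d[1],d[0]));w=np.linalg.norm(P[0]-P[1])
    u=d/np.linalg.norm(d);h=c-.054*u
    print(i+1,c.round(4),'len %.3f w %.3f yaw %.1f'%(np.linalg.norm(d),w,yaw),'handle',h.round(4))
    n=np.array([-u[1],u[0]])
    for z,X,Y in((.026,[40,40,-40,-40],[23,-23,-23,23]),(.085,[-40,-40,-68,-68],[6,-6,-6,6])):
        q=np.array([proj('wrist',[*(c+u*x/1e3+n*y/1e3),.032+z]) for x,y in zip(X,Y)])
        cv2.polylines(im,[np.int32(q*16)],True,(0,255,0) if z<.05 else (0,0,255),1,shift=4)
cv2.imwrite('pics/w1.png',cv2.resize(im[40:180,160:420],None,fx=3,fy=3,interpolation=cv2.INTER_CUBIC))
E
```

```text
1 [ 0.4371 -0.2513] len 0.076 w 0.044 yaw 96.8 handle [ 0.4435 -0.3049]
2 [ 0.5009 -0.2348] len 0.077 w 0.046 yaw 93.3 handle [ 0.504  -0.2887]
3 [ 0.5636 -0.2416] len 0.076 w 0.044 yaw 93.0 handle [ 0.5665 -0.2955]
4 [ 0.6283 -0.227 ] len 0.075 w 0.048 yaw 95.9 handle [ 0.6338 -0.2807]
```

View pics/w1.png

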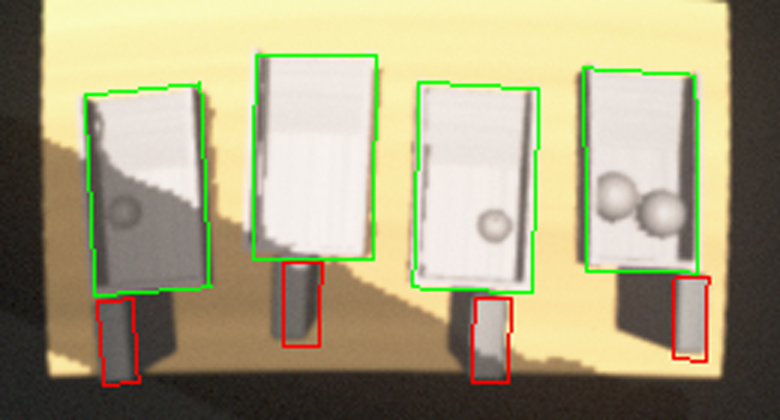

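Call:
{"op": "move_arm", "data": {
  "series": [
    [-0.18,-0.59,1,0.0036],
    [-0.18,-0.59,1,0],
    [-0.18,-0.59,1,0],
    [-0.18,-0.59,1,0],
    [-0.18,-0.59,0.5,0]
  ]
}}

```text
time_s: 3.65
position: [0.5022, -0.2871, 0.1727]
tool_rot: [1.0, 0.027, -0.002, -0.001]
contact_force: [-0.1, -0.5, 0.6]
opening: 0.0404
```

```bash
cat >> h.py <<'E'
from scipy.spatial.transform import Rotation as Ro
def to(x,y,z,yaw=None):
    s=get_state();M=Ro.from_quat(s['tool_rot']).as_matrix();y0=np.degrees(np.arctan2(M[1,0],M[0,0]))
    t=0 if yaw is None else -((yaw-y0+180)%360-180)/360
    print('units',(M.T@(np.array([x,y,z])-s['position'])/.02).round(2),'yaw %.1f turn %.4f'%(y0,t),'f',s['contact_force'].round(1),'m',s['moment'].round(3),'op %.4f'%s['opening'],'pos',s['position'].round(4))
E
python3 - <<'E'
from h import *
to(.504,-.287,.075,3.3);save('wrist','w2.png',None,1.4)
E
```

```text
units [0.11 0.01 4.89] yaw 3.1 turn -0.0006 f [-0.1 -0.5  0.6] m [-0.073 -0.065  0.014] op 0.0404 pos [ 0.5022 -0.2871  0.1727]
```

View pics/w2.png

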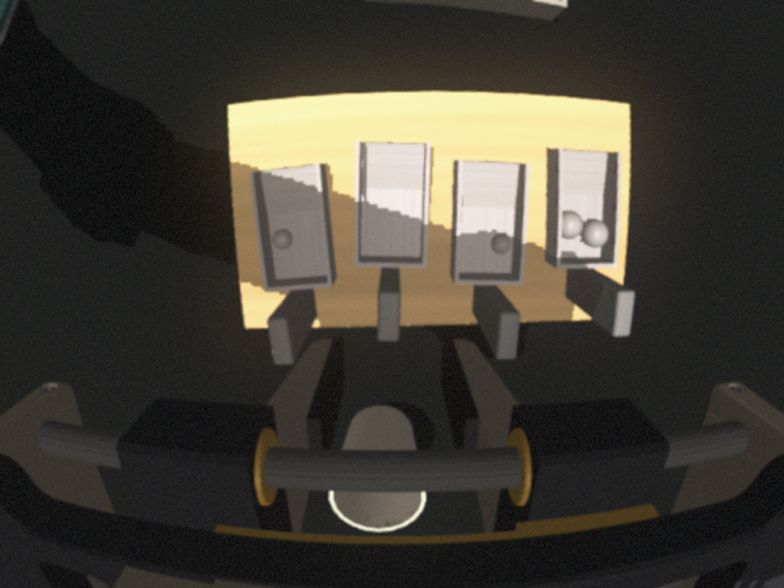

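The handle sits centred between the fingers at x ≈ 388. I'll go down, pinch and lift.

Call:
{"op": "move_arm", "data": {
  "series": [
    [0.11,0,1,0],
    [0,0,1,0],
    [0,0,1,0],
    [0,0,1,0],
    [0,0,0.88,0]
  ]
}}

```text
time_s: 4.2
position: [0.506, -0.2882, 0.0765]
tool_rot: [1.0, 0.027, -0.0, 0.0]
contact_force: [-0.4, 0.7, 0.9]
opening: 0.04
```

Call:
{"op": "move_arm", "data": {
  "series": [
    [0,0,0,0],
    [0,0,0,0],
    [0,0,0,0],
    [0,0,0,0],
    [0,0,0,0]
  ],
  "claw": 2
}}

```text
time_s: 4.7
position: [0.5074, -0.2878, 0.0782]
tool_rot: [1.0, 0.028, 0.001, 0.001]
contact_force: [-0.3, 0.5, 5.3]
opening: 0.012
```

Call:
{"op": "move_arm", "data": {
  "series": [
    [0,0,-0.5,0],
    [0,0,-1,0],
    [0,0,-1,0],
    [0,0,-1,0],
    [0,0,0,0]
  ]
}}

```text
time_s: 5.2
position: [0.5088, -0.2878, 0.1501]
tool_rot: [1.0, 0.028, 0.002, 0.001]
contact_force: [0.2, -0.7, -1.2]
opening: 0.0116
```

```bash
python3 - <<'E'
from h import *
to(.555,.1,.2,0);save('wrist','w3.png',(100,60,460,300),2)
E
```

```text
units [  3.39 -19.22  -2.54] yaw 3.2 turn 0.0088 f [ 0.2 -0.7 -1.2] m [-0.069 -0.134 -0.006] op 0.0116 pos [ 0.5088 -0.2878  0.1501]
```

View pics/w3.png

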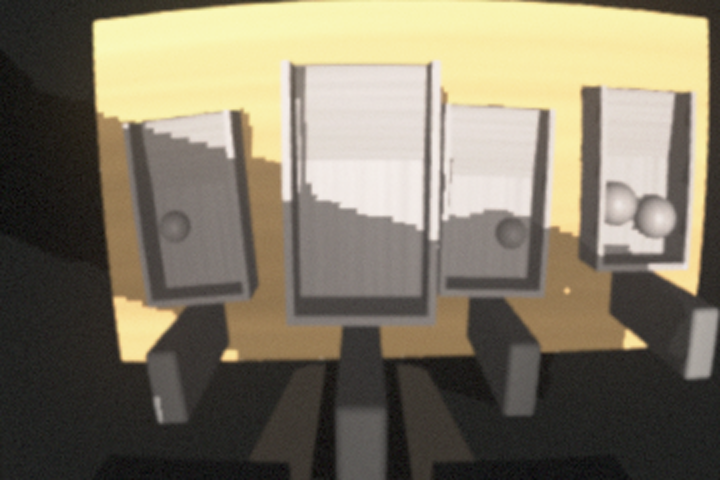

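Scoop S2 hangs level in the grip with its pan empty. I'll carry it to the mat and test on it, low over the mat, how the grip can pivot. The tool cannot be tilted, so tipping has to come from rotation between the pads.

Call:
{"op": "move_arm", "data": {
  "series": [
    [0.07,-0.5,0,0],
    [0.07,-0.9,0,0],
    [0.07,-1,0,0],
    [0.07,-1,0,0],
    [0.07,-1,0,0]
  ]
}}

```text
time_s: 5.75
position: [0.5083, -0.1958, 0.1459]
tool_rot: [1.0, 0.028, -0.001, -0.001]
contact_force: [-0.1, 0.8, -1.5]
opening: 0.0118
```

Call:
{"op": "move_arm", "data": {
  "series": [
    [0.07,-1,0,0],
    [0.07,-1,0,0],
    [0.07,-1,0,0],
    [0.07,-1,0,0],
    [0.07,-1,0,0]
  ]
}}

```text
time_s: 6.25
position: [0.5094, -0.0958, 0.146]
tool_rot: [1.0, 0.029, -0.001, -0.001]
contact_force: [0.5, 0.4, -1.3]
opening: 0.0121
```

Call:
{"op": "move_arm", "data": {
  "series": [
    [0.07,-1,0,0],
    [0.07,-1,0,0],
    [0.07,-1,0,0],
    [0.07,-1,0,0],
    [0.07,-1,0,0]
  ]
}}

```text
time_s: 6.75
position: [0.5105, 0.0042, 0.1461]
tool_rot: [1.0, 0.029, -0.001, -0.0]
contact_force: [0.1, 0.2, -1.3]
opening: 0.0119
```

Call:
{"op": "move_arm", "data": {
  "series": [
    [0.07,-1,0,0],
    [0.07,-1,0,0],
    [0.07,-1,0,0],
    [0.07,-1,0,0],
    [0.07,-1,0,0]
  ]
}}

```text
time_s: 7.25
position: [0.5116, 0.1041, 0.146]
tool_rot: [1.0, 0.029, -0.001, -0.0]
contact_force: [0.2, 0.8, -1.3]
opening: 0.0118
```

Call:
{"op": "move_arm", "data": {
  "series": [
    [0.07,-1,0,0.0088],
    [0.07,-1,0.6,0],
    [0.07,-1,1,0],
    [0.07,-0.2,1,0],
    [0,0,0,0]
  ]
}}

```text
time_s: 7.75
position: [0.5142, 0.1675, 0.092]
tool_rot: [1.0, 0.002, -0.003, 0.0]
contact_force: [-1.3, 0.0, -2.0]
opening: 0.0115
```

```bash
python3 - <<'E'
from h import *
to(.519,.185,.097,0);cv2.imwrite('pics/base.png',snapshot('wrist')[...,::-1])
E
```

```text
units [ 0.24 -0.88 -0.25] yaw 0.2 turn 0.0006 f [-1.3  0.  -2. ] m [-0.088 -0.064  0.005] op 0.0115 pos [0.5142 0.1675 0.092 ]
```

Call:
{"op": "move_arm", "data": {
  "series": [
    [0,0,0,0],
    [0,0,0,0],
    [0,0,0,0]
  ],
  "claw": 11
}}

```text
time_s: 8.1
position: [0.5185, 0.1655, 0.0958]
tool_rot: [1.0, -0.001, 0.001, -0.0]
contact_force: [-0.7, 0.1, -0.3]
opening: 0.0117
```

```bash
cat > d.py <<'E'
from h import *
b=cv2.imread('pics/base.png').astype(int);im=snapshot('wrist')[...,::-1]
d=np.abs(b-im)[60:240,150:410].mean();s=get_state();print('diff %.2f'%d,s['contact_force'].round(1),s['moment'].round(3),s['opening'])
import sys
cv2.imwrite('pics/'+sys.argv[1],cv2.resize(im[30:300,100:460],None,fx=1.8,fy=1.8))
E
python3 d.py t1.png
```

```text
diff 3.43 [ 0.1 -0.2 -0.4] [-0.074 -0.069 -0.042] 0.011782347878266918
```

Call:
{"op": "move_arm", "data": {
  "series": [
    [0,0,0,0],
    [0,0,0,0],
    [0,0,0,0]
  ],
  "claw": 11.8
}}

```text
time_s: 8.45
position: [0.518, 0.1657, 0.0951]
tool_rot: [1.0, -0.0, 0.0, 0.0]
contact_force: [0.1, -0.0, -1.1]
opening: 0.0118
```

```bash
python3 d.py t2.png
```

```text
diff 3.44 [ 0.7  0.5 -1.2] [-0.1   -0.106 -0.026] 0.011945066813506029
```

```bash
python3 -c "
from h import *
cv2.imwrite('pics/base.png',snapshot('wrist')[...,::-1])"
```

Call:
{"op": "move_arm", "data": {
  "series": [
    [0,0,0,0],
    [0,0,0,0],
    [0,0,0,0]
  ],
  "claw": 12
}}

```text
time_s: 8.85
position: [0.5181, 0.1659, 0.0951]
tool_rot: [1.0, -0.0, 0.0, -0.0]
contact_force: [-0.1, 0.5, 0.2]
opening: 0.0118
```

```bash
python3 d.py t3.png
```

```text
diff 9.67 [ 1.1 -0.5 -0.5] [-0.019 -0.105  0.016] 0.012083124604798566
```

Call:
{"op": "move_arm", "data": {
  "series": [
    [0,0,0,0],
    [0,0,0,0],
    [0,0,0,0]
  ],
  "claw": 12.1
}}

```text
time_s: 9.2
position: [0.518, 0.1658, 0.095]
tool_rot: [1.0, -0.0, 0.0, 0.0]
contact_force: [0.2, -0.3, 0.1]
opening: 0.0122
```

```bash
python3 d.py t4.png
```

```text
diff 9.80 [ 0.9 -0.3  0.1] [ 0.003 -0.075  0.035] 0.012062998529572867
```

Call:
{"op": "move_arm", "data": {
  "series": [
    [0,0,0,0],
    [0,0,0,0],
    [0,0,0,0]
  ],
  "claw": 2
}}

```text
time_s: 9.55
position: [0.518, 0.1658, 0.095]
tool_rot: [1.0, -0.0, -0.0, 0.0]
contact_force: [-0.2, -0.2, -0.6]
opening: 0.0022
```

```bash
python3 d.py t5.png
```

```text
diff 10.20 [-0.6 -0.1 -0.1] [-0.073 -0.033  0.032] 0.0021500532764844077
```

```bash
python3 -c "
import cv2
a=[cv2.imread('pics/t%d.png'%i)[:,100:560] for i in(3,5)]
cv2.imwrite('pics/t.png',cv2.resize(cv2.hconcat(a),None,fx=.85,fy=.85))"
```

```text
(no output)
```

View pics/t.png

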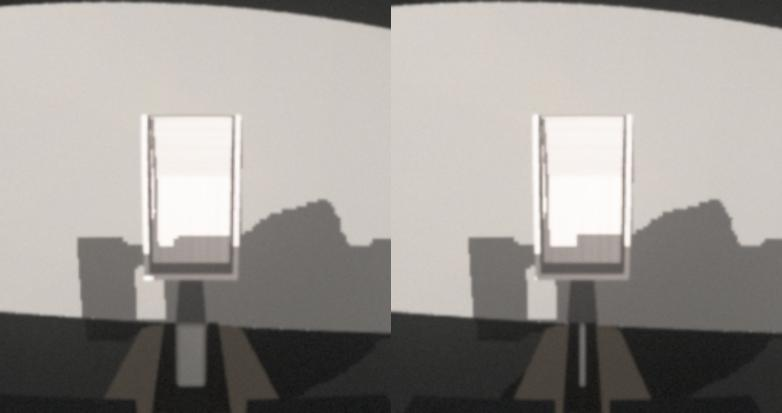

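S2 came off upright on the mat. At claw 12.0 the grip lets go completely and at 11.8 it holds. I'll regrip and look for the in-between where it pivots.

Call:
{"op": "move_arm", "data": {
  "series": [
    [0,0,0,0],
    [0,0,0,0],
    [0,0,0.8,0],
    [0,0,0.8,0],
    [0,0,0.75,0]
  ],
  "claw": 40
}}

```text
time_s: 10.1
position: [0.5172, 0.1654, 0.0459]
tool_rot: [1.0, -0.0, -0.001, 0.0]
contact_force: [0.1, 0.4, -0.6]
opening: 0.039
```

Call:
{"op": "move_arm", "data": {
  "series": [
    [0,0,0,0],
    [0,0,0,0],
    [0,0,0,0],
    [0,0,0,0]
  ],
  "claw": 2
}}

```text
time_s: 10.5
position: [0.5183, 0.166, 0.0485]
tool_rot: [1.0, -0.0, 0.0, -0.0]
contact_force: [0.8, 0.2, -1.5]
opening: 0.0116
```

Call:
{"op": "move_arm", "data": {
  "series": [
    [0,0,-0.5,0],
    [0,0,-0.8,0],
    [0,0,-0.7,0],
    [0,0,-0.5,0],
    [0,0,0,0]
  ]
}}

```text
time_s: 11.0
position: [0.5193, 0.1662, 0.1003]
tool_rot: [1.0, -0.0, 0.002, -0.0]
contact_force: [0.4, -0.5, -0.9]
opening: 0.0116
```

Call:
{"op": "move_arm", "data": {
  "series": [
    [0,0,0,0],
    [0,0,0,0],
    [0,0,0,0]
  ],
  "claw": 11.8
}}

```text
time_s: 11.3
position: [0.5175, 0.1656, 0.0973]
tool_rot: [1.0, -0.0, -0.001, 0.0]
contact_force: [-0.1, 0.2, -2.8]
opening: 0.012
```

```bash
python3 -c "
from h import *
to(.519,.185,.097,0)
cv2.imwrite('pics/base.png',snapshot('wrist')[...,::-1])"
```

```text
units [ 0.08 -0.97  0.02] yaw -0.0 turn -0.0000 f [-0.1  0.2 -2.8] m [-0.033 -0.143  0.007] op 0.0120 pos [0.5175 0.1656 0.0973]
```

Call:
{"op": "move_arm", "data": {
  "series": [
    [0,0,0,0],
    [0,0,0,0],
    [0,0,0,0]
  ],
  "claw": 11.86
}}

```text
time_s: 11.65
position: [0.5179, 0.1659, 0.0978]
tool_rot: [1.0, 0.0, -0.0, 0.0]
contact_force: [-0.7, 0.4, -1.3]
opening: 0.0119
```

```bash
python3 d.py t6.png
```

```text
diff 2.39 [ 0.1  0.1 -1.8] [-0.07  -0.096 -0.016] 0.011977749571825989
```

Call:
{"op": "move_arm", "data": {
  "series": [
    [0,0,0,0],
    [0,0,0,0],
    [0,0,0,0]
  ],
  "claw": 11.9
}}

```text
time_s: 12.0
position: [0.518, 0.1658, 0.098]
tool_rot: [1.0, -0.0, -0.0, 0.0]
contact_force: [0.4, 0.5, -1.7]
opening: 0.0119
```

```bash
python3 d.py t7.png
```

```text
diff 2.47 [-0.7  0.2 -1. ] [-0.047 -0.059  0.014] 0.01207893524909809
```

Call:
{"op": "move_arm", "data": {
  "series": [
    [0,0,0,0],
    [0,0,0,0],
    [0,0,0,0]
  ],
  "claw": 11.94
}}

```text
time_s: 12.35
position: [0.5179, 0.1658, 0.098]
tool_rot: [1.0, -0.0, -0.0, 0.0]
contact_force: [-0.4, 0.1, -1.0]
opening: 0.0119
```

```bash
python3 d.py t8.png
```

```text
diff 2.47 [-0.   0.3 -0.3] [-0.041 -0.044  0.021] 0.011536786913278774
```

Call:
{"op": "move_arm", "data": {
  "series": [
    [0,0,0,0],
    [0,0,0,0],
    [0,0,0,0]
  ],
  "claw": 11.97
}}

```text
time_s: 12.7
position: [0.5179, 0.1658, 0.0979]
tool_rot: [1.0, -0.0, -0.0, 0.0]
contact_force: [-0.4, 0.1, -1.5]
opening: 0.0122
```

```bash
python3 d.py t9.png
```

```text
diff 7.94 [-0.4  0.3 -1.5] [-0.109 -0.108 -0.016] 0.011809229321396417
```

View pics/t9.png

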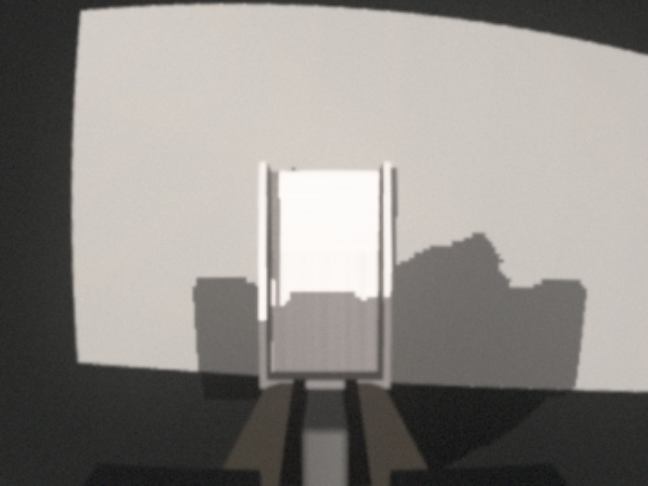

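S2 has pivoted nose-down between the pads at claw 11.97 and is still held, with its weight still on the wrist. Next I'll estimate the angle, lock the grip, then go on.

Call:
{"op": "move_arm", "data": {
  "series": [
    [0,0,0,0],
    [0,0,0,0]
  ],
  "claw": 2
}}

```text
time_s: 12.95
position: [0.518, 0.1658, 0.0979]
tool_rot: [1.0, -0.0, -0.0, 0.0]
contact_force: [0.8, 0.0, -1.1]
opening: 0.0117
```

```bash
cat > tilt.py <<'E'
from h import *
def table(w=.023):
    # predicted pixel of nose rim corners & nose width vs tilt, grip 62 up at x=-54
    s=get_state();M=Ro.from_quat(s['tool_rot']).as_matrix();g=s['position']-.019*M[:,2]
    f=-M[:,1];n=M[:,0]
    for t in range(0,75,10):
        c,q=np.cos(np.radians(t)),np.sin(np.radians(t))
        P=lambda x,z,y:g+f*(x*c+z*q)+np.array([0,0,z*c-x*q])+n*y
        print(t,[((proj('wrist',P(94,-36,y))-[100,30])*1.8).round(0).tolist() for y in(-w,w)],[((proj('wrist',P(14,-36,y))-[100,30])*1.8).round(0).tolist() for y in(-w,w)])
E
python3 d.py t10.png; python3 -c "
from tilt import *
table()
a=[cv2.imread('pics/t%d.png'%i) for i in(6,10)]
cv2.imwrite('pics/t.png',cv2.hconcat(a)[:,:,:][:, 120:1060])"
```

```text
diff 8.21 [ 0.5 -0.2 -1.1] [-0.066 -0.036 -0.022] 0.012072359073687006
0 [[324.0, -541.0], [324.0, -541.0]] [[323.0, -52.0], [324.0, -52.0]]
10 [[324.0, -439.0], [324.0, -439.0]] [[323.0, 50.0], [324.0, 50.0]]
20 [[324.0, -337.0], [324.0, -337.0]] [[323.0, 152.0], [324.0, 152.0]]
30 [[324.0, -235.0], [324.0, -235.0]] [[323.0, 253.0], [324.0, 253.0]]
40 [[324.0, -133.0], [324.0, -133.0]] [[323.0, 355.0], [324.0, 355.0]]
50 [[324.0, -31.0], [324.0, -31.0]] [[323.0, 457.0], [324.0, 457.0]]
60 [[324.0, 71.0], [324.0, 71.0]] [[324.0, 559.0], [324.0, 559.0]]
70 [[324.0, 173.0], [324.0, 173.0]] [[324.0, 660.0], [324.0, 660.0]]
```

```bash
sed -i 's/P=lambda x,z,y:g+f\*(x\*c+z\*q)+np.array(\[0,0,z\*c-x\*q\])/P=lambda x,z,y:g+(f*(x*c+z*q)+np.array([0,0,z*c-x*q]))\/1e3/' tilt.py; python3 -c "
from tilt import *
table()"
```

```text
0 [[250.0, 111.0], [396.0, 111.0]] [[255.0, 352.0], [391.0, 352.0]]
10 [[256.0, 137.0], [390.0, 137.0]] [[256.0, 368.0], [389.0, 368.0]]
20 [[260.0, 166.0], [385.0, 166.0]] [[257.0, 386.0], [389.0, 386.0]]
30 [[264.0, 198.0], [382.0, 198.0]] [[258.0, 404.0], [388.0, 404.0]]
40 [[267.0, 231.0], [379.0, 231.0]] [[258.0, 422.0], [388.0, 422.0]]
50 [[269.0, 267.0], [377.0, 267.0]] [[258.0, 441.0], [388.0, 441.0]]
60 [[271.0, 303.0], [375.0, 303.0]] [[258.0, 460.0], [388.0, 460.0]]
70 [[272.0, 340.0], [374.0, 340.0]] [[257.0, 478.0], [389.0, 478.0]]
```

View pics/t.png

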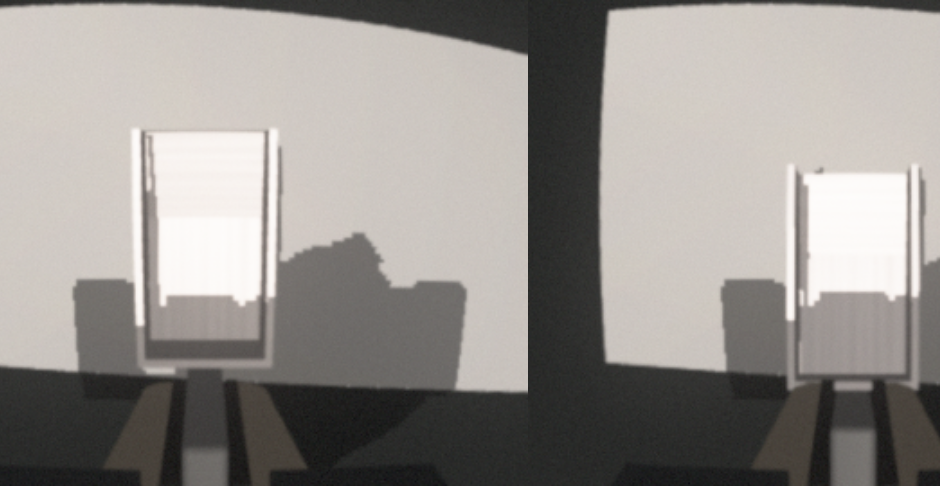

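The level frame (left) shows about 7°. After claw 11.97 (right) the nose row is 163, so about 19°, and it held. I'll go on with the same setting in short pulses to learn the rate.

Call:
{"op": "move_arm", "data": {
  "series": [
    [0,0,-1,0],
    [0,0,-0.5,0],
    [0,0,0,0],
    [0,0,0,0]
  ]
}}

```text
time_s: 13.4
position: [0.518, 0.1656, 0.1279]
tool_rot: [1.0, -0.0, 0.0, 0.0]
contact_force: [0.0, 0.2, -1.0]
opening: 0.0119
```

```bash
cat > nose.py <<'E'
# tilt from the wrist picture: row of strongest agreement of the nose rim (bright wall tips / floor edge)
import sys
from h import *
im=snapshot('wrist')[...,::-1];s=get_state()
print(s['contact_force'].round(1),s['position'].round(3))
cv2.imwrite('pics/'+sys.argv[1],cv2.resize(im[30:300,100:460],None,fx=1.8,fy=1.8))
E
python3 nose.py u0.png
```

```text
[-0.2  0.5 -1.5] [0.518 0.166 0.128]
```

Call:
{"op": "move_arm", "data": {
  "series": [
    [0,0,0,0],
    [0,0,0,0],
    [0,0,0,0]
  ],
  "claw": 11.97
}}

```text
time_s: 13.75
position: [0.5177, 0.1658, 0.1276]
tool_rot: [1.0, -0.0, -0.0, 0.0]
contact_force: [0.0, -0.3, -2.3]
opening: 0.0118
```

```bash
python3 nose.py u1.png
```

```text
[-0.5  0.  -0.6] [0.518 0.166 0.128]
```

Call:
{"op": "move_arm", "data": {
  "series": [
    [0,0,0,0],
    [0,0,0,0],
    [0,0,0,0]
  ]
}}

```text
time_s: 14.1
position: [0.5179, 0.1658, 0.1279]
tool_rot: [1.0, -0.0, -0.0, 0.0]
contact_force: [0.1, 0.4, -0.3]
opening: 0.0123
```

```bash
python3 nose.py u2.png
```

```text
[ 0.1  0.4 -0.1] [0.518 0.166 0.128]
```

Call:
{"op": "move_arm", "data": {
  "series": [
    [0,0,0,0],
    [0,0,0,0],
    [0,0,0,0]
  ],
  "claw": 11.98
}}

```text
time_s: 14.45
position: [0.518, 0.1657, 0.1279]
tool_rot: [1.0, -0.0, -0.0, 0.0]
contact_force: [-0.3, 0.3, -1.6]
opening: 0.0119
```

```bash
python3 nose.py u3.png; python3 -c "
import cv2
a=[cv2.imread('pics/u%d.png'%i)[60:,220:430] for i in range(4)]
cv2.imwrite('pics/u.png',cv2.resize(cv2.hconcat(a),None,fx=.95,fy=.95))"
```

```text
[ 0.   0.1 -1.9] [0.518 0.166 0.128]
```

View pics/u.png

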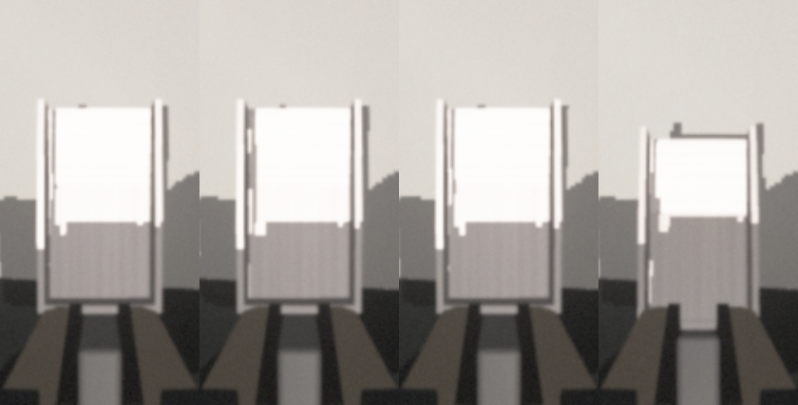

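Very controllable: the tilt depends on the claw setting (11.97 gives about 19°, 11.98 about 28°), and it stays put there. I'll set S2 down: the nose touches first and turns it level in the light grip, then I open. Meanwhile I'll build a numeric tilt reader from the saved frames.

Call:
{"op": "move_arm", "data": {
  "series": [
    [0,-0.3,0.8,0],
    [0,-0.3,0.8,0],
    [0,-0.3,0.8,0],
    [0,0,0.7,0],
    [0,0,0.7,0]
  ],
  "claw": 11.9
}}

```text
time_s: 15.0
position: [0.5177, 0.1838, 0.0504]
tool_rot: [1.0, 0.0, -0.0, 0.0]
contact_force: [0.9, -2.2, 1.0]
opening: 0.0121
```

Call:
{"op": "move_arm", "data": {
  "series": [
    [0,0,0,0],
    [0,0,0,0],
    [0,0,0,0]
  ]
}}

```text
time_s: 15.3
position: [0.5181, 0.1841, 0.0522]
tool_rot: [1.0, 0.0, 0.0, -0.0]
contact_force: [0.3, -0.3, -2.5]
opening: 0.0119
```

```bash
cat > tilt.py <<'E'
from h import *
def tilt(im,gx=-54,gz=62):
    s=get_state();M=Ro.from_quat(s['tool_rot']).as_matrix();g=s['position']-.019*M[:,2];f=-M[:,1];n=M[:,0];up=-M[:,2]
    G=np.abs(cv2.Sobel(cv2.GaussianBlur(cv2.cvtColor(im,cv2.COLOR_BGR2GRAY).astype(np.float32),(0,0),.8),cv2.CV_32F,0,1))
    T=np.arange(-6,60,.5);S=[]
    for t in T:
        c,q=np.cos(np.radians(t)),np.sin(np.radians(t));v=0
        for x,z,Y in((40,9.5,np.linspace(-17,17,30)),(-40,26,np.r_[np.linspace(-21,-9,12),np.linspace(9,21,12)]),(40,26,np.r_[-22.5,-22,-21.5,21.5,22,22.5])):
            p=np.array([proj('wrist',g+(f*((x-gx)*c+(z-gz)*q)+up*((z-gz)*c-(x-gx)*q)+n*y)/1e3) for y in Y],np.float32)
            v+=np.minimum(cv2.remap(G,p[:,0],p[:,1],1),120).mean()
        S.append(v)
    S=np.array(S);o=np.argsort(-S)[:4];return T[o],S[o].round(0),round(float(S.mean()))
if __name__=='__main__':
    import sys
    im=snapshot('wrist')[...,::-1].copy();s=get_state();cv2.imwrite('pics/'+sys.argv[1],im);print(*tilt(im),'F',s['contact_force'].round(1),'pos',s['position'].round(3),'op',round(float(s['opening']),4))
E
python3 -c "
from tilt import *
for k in('t6','t9','u0','u3'):
    im=np.zeros((420,560,3),np.uint8);im[30:300,100:460]=cv2.resize(cv2.imread('pics/%s.png'%k),(360,270),interpolation=cv2.INTER_AREA);print(k,*tilt(im))
"; python3 tilt.py v0.png
```

```text
Traceback (most recent call last):
  File "tilt.py", line 9, in tilt
    p=np.array([proj('wrist',g+(f*((x-gx)*c+(z-gz)*q)+up*((z-gz)*c-(x-gx)*q)+n*y)/1e3) for y in Y],np.float32)
                ~~~~^^^^^^^^^^^^^^^^^^^^^^^^^^^^^^^^^^^^^^^^^^^^^^^^^^^^^^^^^^^^^^^^^^
  File "h.py", line 15, in proj
    c=camera_params(n);K=np.array(c['K']);T=np.array(c['world_to_cam'])
ValueError: time passes only in moves, steps and waits
Traceback (most recent call last):
  File "tilt.py", line 15, in <module>
    im=snapshot('wrist')[...,::-1].copy();s=get_state();cv2.imwrite('pics/'+sys.argv[1],im);print(*tilt(im),'F',s['contact_force'].round(1),'pos',s['position'].round(3),'op',round(float(s['opening']),4))
                                                                                                   ~~~~^^^^
  File "tilt.py", line 9, in tilt
    p=np.array([proj('wrist',g+(f*((x-gx)*c+(z-gz)*q)+up*((z-gz)*c-(x-gx)*q)+n*y)/1e3) for y in Y],np.float32)
                ~~~~^^^^^^^^^^^^^^^^^^^^^^^^^^^^^^^^^^^^^^^^^^^^^^^^^^^^^^^^^^^^^^^^^^
  File "h.py", line 15, in proj
    c=camera_params(n);K=np.array(c['K']);T=np.array(c['world_to_cam'])
ValueError: time passes only in moves, steps and waits
```

```bash
sed -i 's/^import numpy as np, cv2/import numpy as np, cv2, functools\ncamera_params=functools.lru_cache(camera_params)/' h.py
python3 -c "
from tilt import *
for k in('t6','t9','u0','u3'):
    im=np.zeros((420,560,3),np.uint8);im[30:300,100:460]=cv2.resize(cv2.imread('pics/%s.png'%k),(360,270),interpolation=cv2.INTER_AREA);print(k,*tilt(im))
"; python3 tilt.py v0.png
```

```text
t6 [5.5 6.  5.  6.5] [210. 197. 179. 156.] 43
t9 [17.5 17.  18.  18.5] [168. 163. 162. 148.] 35
u0 [50.5 51.  18.5 18. ] [147. 146. 146. 139.] 30
u3 [28.  27.5 49.  49.5] [137. 130. 127. 124.] 31
[14.5 14.  12.  15. ] [148. 140. 130. 128.] 40 F [-0.1  0.7 -0.9] pos [0.518 0.184 0.052] op 0.0118
```

Scoop S2 is resting on its nose at about 14°. Lower a bit more and open.

Call:
{"op": "move_arm", "data": {
  "series": [
    [0,0,0.25,0],
    [0,0,0.2,0],
    [0,0,0,0],
    [0,0,0,0]
  ]
}}

```text
time_s: 15.8
position: [0.5188, 0.1842, 0.0434]
tool_rot: [1.0, -0.0, 0.001, -0.0]
contact_force: [1.2, -0.6, 2.3]
opening: 0.012
```

Call:
{"op": "move_arm", "data": {
  "series": [
    [0,0,0,0],
    [0,0,0,0],
    [0,0,0,0]
  ],
  "claw": 14
}}

```text
time_s: 16.1
position: [0.5178, 0.1837, 0.0428]
tool_rot: [1.0, -0.0, -0.0, 0.0]
contact_force: [0.7, 0.0, -0.3]
opening: 0.014
```

Call:
{"op": "move_arm", "data": {
  "series": [
    [0,0,0,0],
    [0,0,0,0],
    [0,0,-0.5,0],
    [0,0,-1,0],
    [0,0,-1,0]
  ],
  "claw": 40
}}

```text
time_s: 16.6
position: [0.5177, 0.1839, 0.0939]
tool_rot: [1.0, 0.0, -0.0, 0.0]
contact_force: [1.7, 0.3, 0.2]
opening: 0.04
```

Call:
{"op": "move_arm", "data": {
  "series": [
    [0,0.5,-1,0],
    [0,0.5,-1,0],
    [0,0.5,-1,0],
    [0,0,0,0],
    [0,0,0,0]
  ]
}}

```text
time_s: 17.1
position: [0.5181, 0.1538, 0.1533]
tool_rot: [1.0, -0.0, 0.0, -0.0]
contact_force: [0.4, 0.9, 0.0]
opening: 0.04
```

```bash
python3 -c "
from h import *
save('wrist','w5.png');a=cv2.imread('pics/w5.png')
np.save('p.npy',0)
for X in([40,40,-40,-40],):
    q=np.array([proj('wrist',[.518+y/1e3,.184+.054+x/1e3,.030]) for x,y in zip(X,[-23,23,23,-23])]);cv2.polylines(a,[np.int32(q*16)],True,(0,255,0),1,shift=4)
q=np.array([proj('wrist',[.518+y/1e3,.184+.054+x/1e3,.089]) for x,y in zip([-40,-40,-68,-68],[-6,6,6,-6])]);cv2.polylines(a,[np.int32(q*16)],True,(0,0,255),1,shift=4)
cv2.imwrite('pics/w5.png',a);to(.634,-.2807,.075,5.9)"
```

```text
units [ 5.82 21.73  3.88] yaw 0.0 turn -0.0164 f [-0.2  0.1  0.8] m [-0.028 -0.085 -0.029] op 0.0402 pos [0.5175 0.154  0.1526]
```

View pics/w5.png

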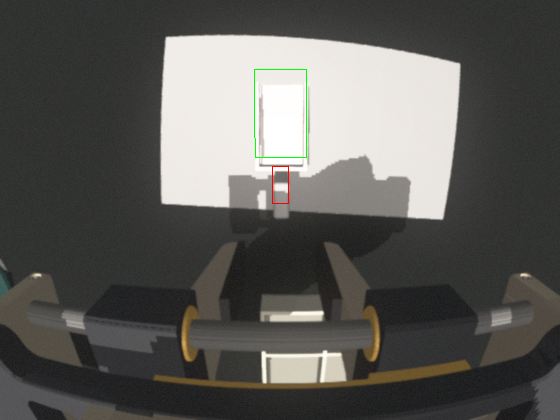

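S2 stands upright on the mat (pan at (283,125)), about 10 mm behind where I let it go and well inside the mat. I'll write a numeric edge-fit locator for the scoops and tray, to catch any knock, and stop over the tray on the way back.

```bash
cat > loc.py <<'E'
from h import *
from scipy.optimize import minimize
def seg(a,b,n=25): return np.linspace(a,b,n)
def loop(p): return np.vstack([seg(p[i],p[(i+1)%len(p)]) for i in range(len(p))])
R=lambda x0,x1,y0,y1,z:loop([(x0,y0,z),(x1,y0,z),(x1,y1,z),(x0,y1,z)])
SC=np.vstack([R(-40,40,-23,23,26),R(-68,-40,-6,6,85)])/1e3
TR=np.vstack([R(-72,72,-74,74,36),R(-68,-2,-10,70,36),R(2,68,-10,70,36),R(-68,-2,-70,-14,36),R(2,68,-70,-14,36)])/1e3
def projN(P):
    c=camera_params('wrist');K=np.array(c['K']);T=np.array(c['world_to_cam']);p=(P@T[:3,:3].T+T[:3,3])*[1,-1,-1]
    r=np.hypot(p[:,0],p[:,1]);t=np.arctan2(r,p[:,2]);return (p[:,:2]/r[:,None]*t[:,None])@K[:2,:2].T+K[:2,2]
def fit(im,model,x,y,yaw,z,rad=.02):
    g=cv2.cvtColor(im,cv2.COLOR_BGR2GRAY).astype(np.float32)
    def E(s):
        b=cv2.GaussianBlur(g,(0,0),s);m=np.hypot(cv2.Sobel(b,cv2.CV_32F,1,0),cv2.Sobel(b,cv2.CV_32F,0,1));return np.minimum(m,np.percentile(m,97))
    def sc(v,G):
        c,s=np.cos(np.radians(v[2])),np.sin(np.radians(v[2]))
        p=projN(np.c_[v[0]+c*model[:,0]-s*model[:,1],v[1]+s*model[:,0]+c*model[:,1],z+model[:,2]]).astype(np.float32)
        return -cv2.remap(G,p[:,0],p[:,1],1)[:,0].mean()/G.mean()
    A,B=E(2),E(1);d=np.linspace(-rad,rad,9)
    v=min(((x+a,y+b,yaw+w) for a in d for b in d for w in(-8,-4,0,4,8)),key=lambda v:sc(v,A))
    for G in(A,B):
        r=minimize(sc,v,args=(G,),method='Nelder-Mead',options=dict(initial_simplex=np.array(v)+np.array([[0,0,0],[.003,0,0],[0,.003,0],[0,0,3]])));v=r.x
    return v.round(4),round(-r.fun,2)
E
python3 - <<'E'
from loc import *
im=snapshot('wrist')[...,::-1].copy();print(fit(im,SC,.518,.228,90,.004))
E
```

```text
(array([ 0.5205,  0.233 , 82.9866]), np.float64(4.98))
```

Call:
{"op": "move_arm", "data": {
  "series": [
    [0,1,-0.5,0],
    [0,1,-0.5,0],
    [0,1,-0.5,0],
    [0,1,0,0],
    [0,1,0,0]
  ]
}}

```text
time_s: 17.7
position: [0.5174, 0.0537, 0.1822]
tool_rot: [1.0, 0.001, -0.001, -0.0]
contact_force: [0.3, -0.3, -0.4]
opening: 0.0399
```

Call:
{"op": "move_arm", "data": {
  "series": [
    [0.2,1,0,0],
    [0.2,1,0,0],
    [0.2,1,0,0],
    [0.2,1,0,0],
    [0.2,1,0,0]
  ]
}}

```text
time_s: 18.2
position: [0.5375, -0.0462, 0.1818]
tool_rot: [1.0, 0.001, -0.001, -0.0]
contact_force: [0.1, 0.8, 0.3]
opening: 0.04
```

Call:
{"op": "move_arm", "data": {
  "series": [
    [0.2,1,0,0],
    [0.2,0.5,0,0],
    [0,0,0,0],
    [0,0,0,0]
  ]
}}

```text
time_s: 18.6
position: [0.5457, -0.0749, 0.1825]
tool_rot: [1.0, 0.001, -0.0, -0.0]
contact_force: [-0.3, -0.5, -1.0]
opening: 0.0401
```

```bash
python3 - <<'E'
from loc import *
im=snapshot('wrist')[...,::-1].copy();print(fit(im,TR,.545,-.006,180,0));print(fit(im,TR,.545,-.006,0,0));to(.5665,-.2955,.175,3)
E
```

```text
(array([ 5.694000e-01, -3.440000e-02,  1.797924e+02]), np.float64(9.22))
(array([ 0.5694, -0.0342, -0.1378]), np.float64(8.25))
units [ 1.02 11.05  0.37] yaw 0.1 turn -0.0081 f [-0.3  1.1  0.3] m [-0.039 -0.078 -0.015] op 0.0401 pos [ 0.5457 -0.0746  0.1826]
```

The tray fit says it moved about (24, −28) mm, possibly the announced knock. I'll check it against the scene camera.

```bash
python3 - <<'E'
import re
s=open('loc.py').read()
s=s.replace("def projN(P):\n","""CAM='wrist'
def projN(P):
    if CAM!='wrist':
        c=camera_params(CAM);K=np.array(c['K']);T=np.array(c['world_to_cam']);p=((P@T[:3,:3].T+T[:3,3])*[1,-1,-1])@K.T;return p[:,:2]/p[:,2:]
""");open('loc.py','w').write(s)
E
python3 - <<'E'
import loc;from loc import *
loc.CAM='scene';im=snapshot('scene')[...,::-1].copy();cv2.imwrite('pics/s2.png',im)
o=cv2.imread('pics/a.png')
print(fit(o,TR,.545,-.006,180,0),fit(im,TR,.555,-.02,180,0,.03))
loc.CAM='side';im=snapshot('side')[...,::-1].copy();print(fit(cv2.imread('pics/b.png'),TR,.545,-.006,180,0),fit(im,TR,.555,-.02,180,0,.03))
loc.CAM='wrist';im=snapshot('wrist')[...,::-1].copy();print(fit(im,TR,.56,-.03,180,0,.02))
E
```

```text
(array([ 5.502000e-01, -1.040000e-02,  1.800388e+02]), np.float64(9.01)) (array([ 5.761000e-01, -4.930000e-02,  1.792115e+02]), np.float64(6.92))
(array([ 5.378000e-01, -1.070000e-02,  1.802974e+02]), np.float64(8.84)) (array([ 5.750000e-01, -1.500000e-03,  1.806694e+02]), np.float64(6.51))
(array([ 5.694000e-01, -3.490000e-02,  1.798024e+02]), np.float64(9.14))
```

Call:
{"op": "move_arm", "data": {
  "series": [
    [0.2,0.9,0,-0.0081],
    [0.2,0.9,0,0],
    [0.2,0.9,0,0],
    [0.2,0.9,0,0],
    [0.2,0.9,0,0]
  ]
}}

```text
time_s: 19.3
position: [0.5699, -0.167, 0.1829]
tool_rot: [1.0, 0.025, -0.0, 0.0]
contact_force: [0.0, 0.2, 0.1]
opening: 0.04
```

Call:
{"op": "move_arm", "data": {
  "series": [
    [0.3,1,0,0],
    [0.1,1,0,0],
    [0,1,0,0],
    [0,1,0,0],
    [0,1,0,0]
  ]
}}

```text
time_s: 19.8
position: [0.5826, -0.2667, 0.1827]
tool_rot: [1.0, 0.025, -0.0, -0.0]
contact_force: [0.8, 0.5, 0.4]
opening: 0.0401
```

Call:
{"op": "move_arm", "data": {
  "series": [
    [0,1,0.3,0],
    [0,0.5,0,0],
    [0,0,0,0],
    [0,0,0,0],
    [0,0,0,0]
  ]
}}

```text
time_s: 20.3
position: [0.5845, -0.2933, 0.1771]
tool_rot: [1.0, 0.026, 0.0, -0.0]
contact_force: [-0.1, -0.3, 0.4]
opening: 0.0402
```

```bash
python3 - <<'E'
from loc import *
im=snapshot('wrist')[...,::-1].copy();cv2.imwrite('pics/w6.png',im)
for c in((.4371,-.2513,96.8),(.5636,-.2416,93),(.6283,-.227,95.9)):
    v,s=fit(im,SC,*c,.032,.015);a=np.radians(v[2]);print(v,s,'handle',(v[:2]-.054*np.array([np.cos(a),np.sin(a)])).round(4))
to(.5665,-.2955,.075,3)
E
```

```text
[ 0.4359 -0.251  96.7481] 6.98 handle [ 0.4422 -0.3046]
[ 0.5658 -0.2404 90.4344] 5.12 handle [ 0.5662 -0.2944]
[ 0.6442 -0.2165 93.0548] 5.43 handle [ 0.6471 -0.2704]
units [-0.91  0.07  5.11] yaw 3.0 turn 0.0001 f [-0.2  0.5 -0.7] m [-0.01  -0.058 -0.008] op 0.0400 pos [ 0.5845 -0.2933  0.1772]
```

Call:
{"op": "move_arm", "data": {
  "series": [
    [-0.91,0.05,0.5,0],
    [0,0,1,0],
    [0,0,1,0],
    [0,0,1,0],
    [0,0,1,0]
  ]
}}

```text
time_s: 20.85
position: [0.5664, -0.2957, 0.0867]
tool_rot: [1.0, 0.026, 0.0, 0.0]
contact_force: [0.4, 0.2, 0.2]
opening: 0.04
```

Call:
{"op": "move_arm", "data": {
  "series": [
    [0,0,0.6,0],
    [0,0,0,0],
    [0,0,0,0]
  ]
}}

```text
time_s: 21.15
position: [0.5665, -0.2963, 0.0756]
tool_rot: [1.0, 0.026, 0.0, 0.0]
contact_force: [1.2, 0.8, 0.5]
opening: 0.0397
```

Call:
{"op": "move_arm", "data": {
  "series": [
    [0,0,0,0],
    [0,0,0,0],
    [0,0,0,0],
    [0,0,0,0],
    [0,0,0,0]
  ],
  "claw": 2
}}

```text
time_s: 21.65
position: [0.5662, -0.2969, 0.0755]
tool_rot: [1.0, 0.025, 0.0, 0.0]
contact_force: [-0.7, 0.1, 2.4]
opening: 0.0116
```

Call:
{"op": "move_arm", "data": {
  "series": [
    [0,0,-0.3,0],
    [0,0,-0.6,0],
    [0,0,-0.8,0],
    [0,0,-0.8,0],
    [0,0,-0.8,0]
  ]
}}

```text
time_s: 22.15
position: [0.5664, -0.2967, 0.1431]
tool_rot: [1.0, 0.025, 0.001, 0.0]
contact_force: [-0.5, -0.4, -2.2]
opening: 0.0118
```

Call:
{"op": "move_arm", "data": {
  "series": [
    [0,0,-0.6,0],
    [0,0,-0.2,0],
    [0,0,0,0],
    [0,0,0,0]
  ]
}}

```text
time_s: 22.55
position: [0.5656, -0.2966, 0.1564]
tool_rot: [1.0, 0.025, -0.001, -0.0]
contact_force: [-0.9, -0.3, -2.3]
opening: 0.0122
```

```bash
python3 tilt.py x0.png; python3 -c "
from h import *
to(.534,-.06,.16,0)"
```

```text
[-3.  -2.5 -3.5 -1.5] [167. 158. 151. 148.] 41 F [-0.4 -0.2 -1.2] pos [ 0.565 -0.296  0.156] op 0.0118
units [ -0.97 -11.89  -0.18] yaw 2.9 turn 0.0081 f [-0.4 -0.2 -1.2] m [-0.097 -0.087 -0.008] op 0.0118 pos [ 0.5655 -0.2965  0.1562]
```

Call:
{"op": "move_arm", "data": {
  "series": [
    [0,-0.3,0,0.002],
    [-0.1,-0.6,0,0.002],
    [-0.1,-0.7,0,0.002],
    [-0.1,-0.7,0,0.002],
    [-0.1,-0.7,0,0]
  ]
}}

```text
time_s: 23.1
position: [0.5563, -0.2349, 0.1567]
tool_rot: [1.0, 0.0, -0.0, -0.0]
contact_force: [0.6, 0.7, -0.9]
opening: 0.0117
```

Call:
{"op": "move_arm", "data": {
  "series": [
    [-0.1,-0.7,0,0],
    [-0.1,-0.7,0,0],
    [-0.1,-0.7,0,0],
    [-0.1,-0.7,0,0],
    [-0.1,-0.7,0,0]
  ]
}}

```text
time_s: 23.6
position: [0.5465, -0.1656, 0.157]
tool_rot: [1.0, 0.0, 0.0, 0.0]
contact_force: [0.0, 0.0, -1.3]
opening: 0.0119
```

Call:
{"op": "move_arm", "data": {
  "series": [
    [-0.2,-0.7,0,0],
    [-0.2,-0.7,0,0],
    [-0.1,-0.7,0,0],
    [0,-0.7,0,0],
    [0,-0.7,0,0]
  ]
}}

```text
time_s: 24.1
position: [0.5367, -0.0957, 0.157]
tool_rot: [1.0, 0.0, 0.0, 0.0]
contact_force: [-0.4, -0.5, -0.8]
opening: 0.0118
```

Call:
{"op": "move_arm", "data": {
  "series": [
    [0,-0.7,0,0],
    [0,-0.5,0,0],
    [0,-0.2,0,0],
    [0,0,0,0],
    [0,0,0,0]
  ]
}}

```text
time_s: 24.6
position: [0.5366, -0.0694, 0.1569]
tool_rot: [1.0, -0.0, -0.0, 0.0]
contact_force: [0.2, 0.6, -0.9]
opening: 0.0115
```

```bash
python3 tilt.py x1.png; python3 - <<'E'
from loc import *
to(.534,-.058,.114,0);im=cv2.imread('pics/x1.png')
v,s=fit(im,TR,.56,-.025,180,0,.03);print(v,s)
for vv,col in((v,(0,255,0)),((.5694,-.0345,180),(0,0,255))):
    c,q=np.cos(np.radians(vv[2])),np.sin(np.radians(vv[2]));p=projN(np.c_[vv[0]+c*TR[:,0]-q*TR[:,1],vv[1]+q*TR[:,0]+c*TR[:,1],TR[:,2]])
    for a in p: cv2.circle(im,tuple(np.int32(a)),0,col,-1)
cv2.imwrite('pics/x1o.png',cv2.resize(im[:300],None,fx=1.4,fy=1.4))
E
```

```text
[-4.5 -5.  -5.5 -6. ] [337. 331. 322. 308.] 59 F [-0.1 -0.5 -1.5] pos [ 0.537 -0.07   0.157] op 0.0121
units [-0.13 -0.58  2.14] yaw -0.0 turn -0.0001 f [-0.1 -0.5 -1.5] m [-0.055 -0.047  0.007] op 0.0121 pos [ 0.5366 -0.0696  0.1569]
[ 5.702000e-01 -3.480000e-02  1.793211e+02] 7.11
```

View pics/x1o.png

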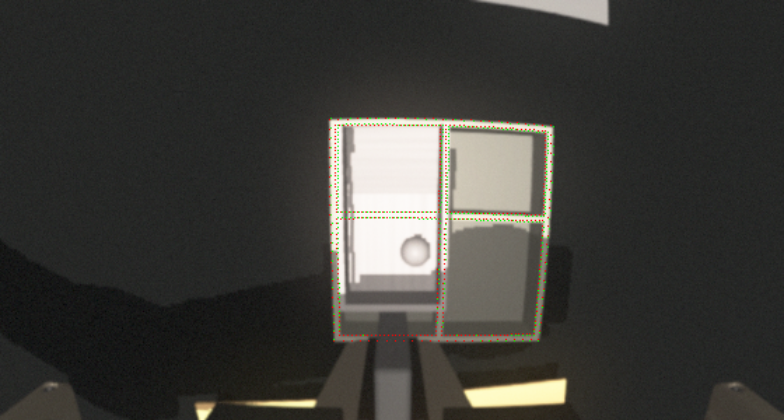

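The overlay lies exactly on the tray: it was knocked to (0.570, −0.035), and the ball (415,250) is still in the scoop. I'll lower to the tipping pose over the left narrow cell and loosen the grip step by step.

Call:
{"op": "move_arm", "data": {
  "series": [
    [-0.1,-0.3,0.4,0],
    [0,-0.3,0.8,0],
    [0,0,0.7,0],
    [0,0,0.25,0],
    [0,0,0,0]
  ]
}}

```text
time_s: 25.15
position: [0.5339, -0.057, 0.1128]
tool_rot: [1.0, 0.0, -0.001, -0.0]
contact_force: [0.6, 0.4, -1.1]
opening: 0.0119
```

Call:
{"op": "move_arm", "data": {
  "series": [
    [0,0,0,0],
    [0,0,0,0],
    [0,0,0,0]
  ],
  "claw": 11.96
}}

```text
time_s: 25.45
position: [0.535, -0.057, 0.1145]
tool_rot: [1.0, 0.0, 0.0, 0.0]
contact_force: [0.1, 0.2, -1.5]
opening: 0.0122
```

```bash
python3 tilt.py x2.png
```

```text
[-0.5  0.   0.5  1. ] [334. 331. 313. 291.] 53 F [ 0.4 -0.4 -1.6] pos [ 0.535 -0.057  0.114] op 0.0121
```

Call:
{"op": "move_arm", "data": {
  "series": [
    [0,0,0,0],
    [0,0,0,0],
    [0,0,0,0]
  ],
  "claw": 11.97
}}

```text
time_s: 25.8
position: [0.5346, -0.0569, 0.114]
tool_rot: [1.0, 0.0, 0.0, 0.0]
contact_force: [-0.0, -0.1, -1.3]
opening: 0.0119
```

```bash
python3 tilt.py x3.png
```

```text
[1.5 6.5 6.  3.5] [242. 242. 242. 242.] 54 F [-0.  -0.3 -1.5] pos [ 0.535 -0.057  0.114] op 0.012
```

Call:
{"op": "move_arm", "data": {
  "series": [
    [0,0,0,0],
    [0,0,0,0],
    [0,0,0,0]
  ],
  "claw": 11.98
}}

```text
time_s: 26.15
position: [0.5346, -0.0568, 0.114]
tool_rot: [1.0, 0.0, 0.0, 0.0]
contact_force: [-0.3, -0.2, -0.8]
opening: 0.012
```

```bash
python3 tilt.py x4.png
```

```text
[6.5 1.5 3.5 6. ] [242. 242. 242. 241.] 54 F [-0.1  0.6 -1.3] pos [ 0.535 -0.057  0.114] op 0.0116
```

```bash
cat > td.py <<'E'
# tilt by rows: brightness profile of central floor column strip, ascii
import sys
from h import *
for k in sys.argv[1:]:
    g=cv2.cvtColor(cv2.imread('pics/'+k),cv2.COLOR_BGR2GRAY).astype(int)
    print(k,'col mid',[int(g[r,270:290].mean()) for r in range(70,270,5)])
    print('   wallL',[int(g[r,240:252].max()) for r in range(70,270,5)])
E
python3 td.py x1.png x2.png x3.png x4.png; python3 -c "
import cv2,numpy as np
a=[cv2.imread('pics/x%d.png'%i).astype(int)[60:230,200:340] for i in(2,3,4)]
print(np.abs(a[0]-a[1]).mean(),np.abs(a[1]-a[2]).mean())"
```

```text
x1.png col mid [56, 58, 61, 226, 228, 241, 239, 243, 242, 239, 240, 239, 239, 239, 249, 249, 249, 249, 249, 249, 247, 235, 235, 240, 247, 230, 151, 149, 85, 83, 145, 67, 65, 63, 61, 61, 61, 60, 60, 90]
   wallL [56, 57, 59, 202, 248, 249, 249, 249, 249, 250, 249, 250, 250, 249, 249, 249, 249, 248, 249, 249, 248, 247, 247, 247, 247, 246, 246, 244, 169, 145, 144, 132, 130, 132, 130, 71, 69, 69, 69, 69]
x2.png col mid [55, 60, 62, 66, 69, 191, 250, 250, 251, 251, 249, 250, 250, 250, 250, 252, 253, 252, 252, 252, 252, 252, 241, 243, 247, 242, 168, 165, 164, 92, 125, 124, 74, 71, 68, 67, 66, 65, 84, 118]
   wallL [56, 60, 60, 63, 64, 251, 252, 252, 252, 252, 252, 252, 253, 253, 253, 253, 252, 252, 252, 252, 252, 252, 252, 252, 252, 252, 252, 252, 188, 157, 155, 134, 111, 110, 109, 104, 92, 79, 79, 73]
x3.png col mid [68, 71, 74, 76, 79, 238, 243, 240, 244, 244, 244, 244, 244, 244, 244, 240, 250, 250, 253, 254, 254, 254, 254, 254, 175, 171, 170, 169, 168, 168, 167, 166, 166, 164, 119, 127, 126, 127, 127, 128]
   wallL [68, 73, 73, 75, 78, 228, 252, 237, 244, 244, 244, 245, 244, 244, 251, 251, 251, 250, 251, 251, 250, 255, 251, 250, 250, 250, 249, 167, 164, 166, 164, 165, 167, 164, 165, 156, 111, 112, 100, 88]
x4.png col mid [69, 70, 74, 77, 80, 235, 248, 236, 243, 239, 244, 244, 244, 244, 244, 244, 253, 254, 254, 254, 254, 254, 254, 254, 176, 171, 170, 169, 168, 168, 167, 166, 166, 163, 120, 126, 126, 127, 127, 128]
   wallL [69, 69, 71, 75, 78, 207, 252, 237, 244, 244, 244, 244, 244, 244, 251, 251, 251, 251, 251, 251, 251, 255, 251, 251, 250, 250, 250, 168, 164, 164, 166, 165, 165, 167, 161, 155, 111, 111, 101, 89]
22.924495798319327 2.266750700280112
```

```bash
python3 - <<'E'
from h import *
import tilt,numpy as np
# predicted rows per tilt (centre column) for nose floor edge, rear rim outer top, wall tip
s=get_state();M=Ro.from_quat(s['tool_rot']).as_matrix();g=s['position']-.019*M[:,2];f=-M[:,1];up=-M[:,2]
for t in range(0,50,5):
    c,q=np.cos(np.radians(t)),np.sin(np.radians(t))
    print(t,[round(float(proj('wrist',g+(f*((x+54)*c+(z-62)*q)+up*((z-62)*c-(x+54)*q))/1e3)[1])) for x,z in((40,9.5),(40,26),(10,3),(-38,3),(-40,26))])
im=cv2.imread('pics/x4.png');print('strip left wall->right wall, row 160',[int(v) for v in im[160,225:335:3,1]])
g=cv2.cvtColor(im,6).astype(int)
for r in range(95,262,6): print(r,' '.join('%3d'%v for v in g[r,228:338:5]))
E
```

```text
0 [93, 91, 140, 212, 226]
5 [102, 98, 148, 219, 230]
10 [111, 105, 156, 226, 235]
15 [120, 113, 164, 233, 240]
20 [130, 122, 173, 241, 244]
25 [139, 131, 181, 248, 249]
30 [149, 140, 190, 255, 254]
35 [160, 149, 199, 263, 260]
40 [170, 158, 208, 270, 265]
45 [181, 168, 218, 278, 270]
strip left wall->right wall, row 160 [78, 78, 223, 255, 181, 115, 147, 168, 250, 158, 199, 254, 254, 254, 254, 254, 254, 254, 254, 254, 254, 254, 254, 254, 254, 254, 254, 254, 203, 248, 183, 162, 169, 255, 253, 239, 240]
95  68 185 184 198 202 215 224 232 235 238 236 235 232 230 222 214 200 186 180 141 129 116
101  75 255 214 200 187 180 186 176 178 178 177 176 176 178 182 208 220 229 238 251 254 252
107  75 255 112 145 244 244 245 244 244 244 244 243 244 252 233 243 242 242 203 223 253 239
113  76 255 112 147 244 244 244 245 245 245 244 243 246 253 238 238 242 243 203 241 253 239
119  80 255 111 145 244 244 244 245 245 245 245 245 241 212 241 243 243 242 210 245 252 240
125  78 255 114 148 239 244 244 245 245 245 245 245 244 243 244 243 242 242 197 247 252 241
131  81 255 114 148 240 243 245 245 245 245
[... 1280 characters left out ...]
 166 167 166 169 168 168 164 169 136 166 100 187 144 140
221  48 121 137 124 162 157 160 166 167 166 164 169 169 164 166 167 141 166 102 182 141 140
227  48 107 141 119 158 155 162 165 165 165 164 169 168 164 164 168 140 164  99 182 138 141
233  42  95 146 115 154 160 162 164 162 162 165 168 166 166 166 167 142 164 100 178 139 138
239  41  86 159 113 155 161 161 158 136 112 112 112 112 153 163 168 146 164 109 174 138 134
245  38  73 158 107 115  91  91  51  88 128 126 129 128  70  60  93  93 134 113 169 137 134
251  39  58 165  98  90  88  91  45  96 127 126 128 131  70  51  94  90  91 118 158 135 133
257  38  46 163  89  86  88  88  42  93 126 131 127 132  71  47  93  90  90  92 140 108 108
```

The pan floor is uniformly clear (rows 148–240, tilt about 28°) and there is a ball-like spot in the narrow cell at about (290,115). So the ball is out. I'll lock the grip, lift and set S3 on the mat as before.

Call:
{"op": "move_arm", "data": {
  "series": [
    [0,0,0,0],
    [0,0,0,0],
    [0,0,-0.8,0],
    [0,0,-0.9,0],
    [0,0,-0.8,0]
  ],
  "claw": 2
}}

```text
time_s: 26.7
position: [0.5346, -0.0567, 0.1646]
tool_rot: [1.0, 0.0, -0.0, -0.0]
contact_force: [0.3, -0.8, -1.1]
opening: 0.0118
```

Call:
{"op": "move_arm", "data": {
  "series": [
    [0.8,-0.2,0,0],
    [0.8,-0.8,0,0],
    [0.6,-1,0,0],
    [0.6,-1,0,0],
    [0,-1,0,0]
  ]
}}

```text
time_s: 27.2
position: [0.5918, 0.024, 0.1638]
tool_rot: [1.0, -0.0, 0.0, -0.0]
contact_force: [-0.1, 0.2, -1.3]
opening: 0.0115
```

Call:
{"op": "move_arm", "data": {
  "series": [
    [0,-1,0,0],
    [0,-1,0,0],
    [0,-1,0,0],
    [0,-1,0,0],
    [0,-1,0,0]
  ]
}}

```text
time_s: 27.7
position: [0.5904, 0.1239, 0.1638]
tool_rot: [1.0, 0.0, -0.0, 0.0]
contact_force: [0.1, -0.4, -1.3]
opening: 0.0116
```

Call:
{"op": "move_arm", "data": {
  "series": [
    [0,-1,0.3,0],
    [0,-1,0.6,0],
    [0,-1,0.8,0],
    [0,-0.6,0.8,0],
    [0,0,0.8,0]
  ]
}}

```text
time_s: 28.2
position: [0.5899, 0.1974, 0.0969]
tool_rot: [1.0, 0.002, -0.0, -0.001]
contact_force: [0.6, -0.6, -0.8]
opening: 0.012
```

Call:
{"op": "move_arm", "data": {
  "series": [
    [0,0,0.7,0],
    [0,0,0.7,0],
    [0,0,0.6,0],
    [0,0,0.3,0],
    [0,0,0,0]
  ],
  "claw": 11.9
}}

```text
time_s: 28.7
position: [0.5899, 0.1943, 0.0506]
tool_rot: [1.0, -0.0, -0.001, 0.0]
contact_force: [0.2, 0.5, -2.2]
opening: 0.0119
```

```bash
python3 tilt.py y0.png;python3 -c "
from h import *
to(.591,.195,.043,0)"
```

```text
[ 9.   8.5  9.5 10. ] [265. 244. 243. 198.] 46 F [ 0.1  0.7 -1.4] pos [0.59  0.195 0.051] op 0.012
units [ 0.05 -0.    0.41] yaw 0.0 turn 0.0000 f [ 0.1  0.7 -1.4] m [-0.085 -0.114  0.028] op 0.0120 pos [0.59   0.1949 0.0512]
```

Call:
{"op": "move_arm", "data": {
  "series": [
    [0,0,0.2,0],
    [0,0,0.2,0],
    [0,0,0,0],
    [0,0,0,0]
  ]
}}

```text
time_s: 29.15
position: [0.5908, 0.1956, 0.0443]
tool_rot: [1.0, 0.0, 0.0, -0.0]
contact_force: [0.4, 0.1, 1.4]
opening: 0.012
```

Call:
{"op": "move_arm", "data": {
  "series": [
    [0,0,0,0],
    [0,0,0,0],
    [0,0,0,0]
  ],
  "claw": 14
}}

```text
time_s: 29.45
position: [0.5903, 0.1952, 0.0438]
tool_rot: [1.0, 0.0, -0.0, 0.0]
contact_force: [-0.1, -0.6, -0.5]
opening: 0.014
```

Call:
{"op": "move_arm", "data": {
  "series": [
    [0,0,0,0],
    [0,0,0,0],
    [0,0,-0.5,0],
    [0,0,-1,0],
    [0,0,-1,0]
  ],
  "claw": 40
}}

```text
time_s: 29.95
position: [0.5903, 0.1953, 0.0949]
tool_rot: [1.0, 0.0, -0.0, -0.0]
contact_force: [-0.1, 0.5, -0.3]
opening: 0.0402
```

Call:
{"op": "move_arm", "data": {
  "series": [
    [0,0.5,-1,0],
    [0,0.5,-1,0],
    [0,0.5,-1,0],
    [0,0,-1,0],
    [0,0,-0.4,0]
  ]
}}

```text
time_s: 30.45
position: [0.5916, 0.1654, 0.1848]
tool_rot: [1.0, -0.0, 0.002, -0.0]
contact_force: [0.8, 1.0, -0.2]
opening: 0.0402
```

```bash
python3 - <<'E'
from loc import *
im=snapshot('wrist')[...,::-1].copy();cv2.imwrite('pics/y1.png',im)
for c in((.59,.245,90),(.518,.23,90)): print(fit(im,SC,*c,.004,.012))
E
```

```text
(array([ 0.5924,  0.2314, 82.7884]), np.float64(4.79))
(array([ 0.5213,  0.2253, 89.0431]), np.float64(7.74))
```

Call:
{"op": "move_arm", "data": {
  "series": [
    [0,1,0,0],
    [0,1,0,0],
    [-0.2,1,0,0],
    [-0.2,1,0,0],
    [-0.2,1,0,0]
  ]
}}

```text
time_s: 31.0
position: [0.5778, 0.0648, 0.1812]
tool_rot: [1.0, 0.001, -0.001, -0.0]
contact_force: [0.6, 0.0, -0.4]
opening: 0.0399
```

Call:
{"op": "move_arm", "data": {
  "series": [
    [-0.2,1,0,0],
    [-0.2,1,0,0],
    [0,1,0,0],
    [0,1,0,0],
    [0,1,0,0]
  ]
}}

```text
time_s: 31.5
position: [0.5701, -0.0352, 0.1813]
tool_rot: [1.0, 0.001, -0.001, -0.0]
contact_force: [0.3, -0.4, -0.1]
opening: 0.0401
```

Call:
{"op": "move_arm", "data": {
  "series": [
    [0,1,0,0],
    [0,1,0,0],
    [0,0.5,0,0],
    [0,0,0,0],
    [0,0,0,0]
  ]
}}

```text
time_s: 32.0
position: [0.5705, -0.0837, 0.1817]
tool_rot: [1.0, 0.001, -0.0, -0.0]
contact_force: [0.5, 0.6, 0.4]
opening: 0.0402
```

```bash
cat > cells.py <<'E'
from loc import *
def cells(im,v):
    g=cv2.cvtColor(im,6);c,s=np.cos(np.radians(v[2])),np.sin(np.radians(v[2]));M=np.array([[c,-s],[s,c]])
    # rectify each cell floor at ball height 1px=1mm and print the local contrast
    for n,(x,y,h) in dict(wide_1=(35,30,40),wide_2=(-35,30,40),narrow_1=(35,-42,28),narrow_2=(-35,-42,28)).items():
        X,Y=np.meshgrid(np.arange(x-30,x+31),np.arange(y-h+3,y+h-2));P=np.c_[(np.c_[X.ravel(),Y.ravel()]/1e3)@M.T+v[:2],np.full(X.size,.008)]
        p=projN(P).astype(np.float32);r=cv2.remap(g,p[:,0].reshape(X.shape),p[:,1].reshape(X.shape),1)
        k=cv2.GaussianBlur(r,(0,0),1.2);hc=cv2.HoughCircles(cv2.resize(k,None,fx=3,fy=3),cv2.HOUGH_GRADIENT,1,20,param1=80,param2=14,minRadius=15,maxRadius=38)
        print(n,'std %.1f'%r.std(),None if hc is None else (hc[0][:4]/3).round(0).tolist());cv2.imwrite('pics/c_%s.png'%n,r)
E
python3 - <<'E'
from cells import *
im=snapshot('wrist')[...,::-1].copy();cv2.imwrite('pics/y2.png',im);v,s=fit(im,TR,.57,-.035,180,0);print(v,s);cells(im,v)
to(.4422,-.3046,.175,6.8)
E
```

```text
[ 5.693000e-01 -3.430000e-02  1.797601e+02] 8.82
wide_1 std 49.9 None
wide_2 std 46.1 [[40.0, 30.0, 6.0]]
narrow_1 std 23.0 None
narrow_2 std 13.0 None
units [-6.44 11.05  0.33] yaw 0.1 turn -0.0185 f [ 0.1  0.2 -0.9] m [-0.059 -0.025 -0.029] op 0.0399 pos [ 0.5706 -0.0832  0.1818]
```

```bash
python3 - <<'E'
import cv2,numpy as np
for n in('narrow_1','wide_2'):
    r=cv2.imread('pics/c_%s.png'%n,0);print(n,r.shape);k=cv2.resize(r,(r.shape[1]//3,r.shape[0]//4),interpolation=cv2.INTER_AREA)
    for a in k: print(' '.join('%3d'%v for v in a))
E
```

```text
narrow_1 (51, 61)
225 224 225 221 193 228 246 240 219 225 225 224 224 223 223 222 223 222 205 127
225 225 225 211 172 214 235 229 213 224 225 224 224 224 223 223 223 223 208 126
226 226 226 224 197 193 185 206 221 226 225 225 225 225 224 224 223 223 213 129
226 227 226 226 226 226 224 226 226 226 226 225 225 225 225 224 223 224 215 131
227 227 226 226 226 227 227 226 226 227 227 227 226 225 225 224 224 224 205 129
227 227 227 227 227 227 227 227 227 227 227 226 226 226 225 225 225 224 204 127
228 228 227 227 228 227 227 227 227 228 227 227 226 226 225 225 225 225 209 129
228 228 227 227 228 228 227 227 228 227 227 226 226 226 225 225 225 224 213 132
227 228 227 227 227 228 227 227 227 227 227 227 226 226 225 225 225 224 204 127
228 228 227 227 227 228 228 227 227 227 227 226 226 226 225 225 225 224 198 125
227 227 227 227 227 227 227 227 226 227 227 226 226 225 224 224 224 223 202 128
227 227 227 227 227 227 227 227 227 227 227 225 225 225 224 224 224 223 207 131
wide_2 (75, 61)
219 219 221 221 221 222 222 222 223 223 224 224 225 225 225 226 226 227 225 165
219 219 220 220 220 221 22
[... 633 characters left out ...]
 126 126 127 127 127 128 127 128 128 128 128 129 127 127 128
124 124 125 125 125 126 126 127 127 127 127 127 128 127 128 127 127 126 126 128
123 125 125 125 124 125 125 126 126 126 126 126 126 126 127 126 126 126 126 127
123 122 123 124 124 124 125 125 126 126 126 125 125 125 125 125 125 126 126 125
122 122 122 123 123 124 124 124 125 124 125 124 124 124 124 125 125 124 124 124
122 122 122 123 123 123 123 123 124 123 123 124 124 124 124 124 124 124 124 124
122 122 122 122 122 123 122 123 123 124 124 124 124 123 124 124 124 123 123 123
121 121 121 122 122 123 122 123 122 123 123 124 123 123 122 122 122 122 122 122
120 120 120 121 120 121 121 122 122 122 122 122 122 121 122 122 122 122 122 121
```

The ball from S3 sits in narrow_1, a 12 mm spot by the far wall. Next is S1.

Call:
{"op": "move_arm", "data": {
  "series": [
    [0,0,0,-0.0185],
    [-0.7,0.93,0,0],
    [-0.7,0.93,0,0],
    [-0.7,0.93,0,0],
    [-0.7,0.93,0,0]
  ]
}}

```text
time_s: 32.55
position: [0.5235, -0.1643, 0.182]
tool_rot: [0.998, 0.06, 0.0, -0.0]
contact_force: [-0.8, -0.7, 0.8]
opening: 0.04
```

Call:
{"op": "move_arm", "data": {
  "series": [
    [-0.7,0.93,0,0],
    [-0.7,0.93,0,0],
    [-0.7,0.93,0,0],
    [-0.7,0.93,0,0],
    [-0.7,0.93,0,0]
  ]
}}

```text
time_s: 33.05
position: [0.4651, -0.2651, 0.1821]
tool_rot: [0.998, 0.059, 0.0, -0.0]
contact_force: [-0.2, -0.2, 0.2]
opening: 0.0401
```

Call:
{"op": "move_arm", "data": {
  "series": [
    [-0.7,0.93,0.3,0],
    [0,0,0,0],
    [0,0,0,0],
    [0,0,0,0]
  ]
}}

```text
time_s: 33.45
position: [0.4544, -0.284, 0.1763]
tool_rot: [0.998, 0.06, 0.0, -0.0]
contact_force: [0.6, -0.8, -0.6]
opening: 0.04
```

```bash
python3 - <<'E'
from loc import *
im=snapshot('wrist')[...,::-1].copy();cv2.imwrite('pics/w7.png',im)
for c in((.4365,-.251,96.8),(.6283,-.227,95.9)):
    v,s=fit(im,SC,*c,.032,.01);a=np.radians(v[2]);print(v,s,'handle',(v[:2]-.054*np.array([np.cos(a),np.sin(a)])).round(4))
to(.4422,-.3046,.075,6.8)
E
```

```text
[ 0.4363 -0.2495 96.1527] 4.83 handle [ 0.4421 -0.3032]
[ 0.6291 -0.2245 95.9242] 9.06 handle [ 0.6347 -0.2782]
units [-0.73  0.95  5.06] yaw 6.8 turn 0.0001 f [0.5 0.3 0.3] m [-0.008 -0.077  0.031] op 0.0397 pos [ 0.4544 -0.2841  0.1763]
```

Call:
{"op": "move_arm", "data": {
  "series": [
    [-0.73,0.92,0.4,0],
    [0,0,1,0],
    [0,0,1,0],
    [0,0,1,0],
    [0,0,1,0]
  ]
}}

```text
time_s: 34.0
position: [0.4419, -0.3047, 0.0875]
tool_rot: [0.998, 0.059, 0.0, 0.0]
contact_force: [0.3, 0.2, -0.3]
opening: 0.0399
```

Call:
{"op": "move_arm", "data": {
  "series": [
    [0,0,0.65,0],
    [0,0,0,0],
    [0,0,0,0]
  ]
}}

```text
time_s: 34.3
position: [0.4416, -0.3054, 0.0754]
tool_rot: [0.998, 0.059, 0.0, 0.0]
contact_force: [-0.0, -0.0, 0.8]
opening: 0.0399
```

Call:
{"op": "move_arm", "data": {
  "series": [
    [0,0,0,0],
    [0,0,0,0],
    [0,0,0,0],
    [0,0,0,0],
    [0,0,0,0]
  ],
  "claw": 2
}}

```text
time_s: 34.8
position: [0.4411, -0.3061, 0.0754]
tool_rot: [0.998, 0.058, 0.0, 0.0]
contact_force: [-0.2, 0.6, 3.1]
opening: 0.0118
```

Call:
{"op": "move_arm", "data": {
  "series": [
    [0,0,-0.3,0],
    [0,0,-0.6,0],
    [0,0,-0.8,0],
    [0,0,-0.8,0],
    [0,0,-0.8,0]
  ]
}}

```text
time_s: 35.3
position: [0.4409, -0.3058, 0.1423]
tool_rot: [0.998, 0.058, 0.0, 0.0]
contact_force: [0.1, 0.9, -0.9]
opening: 0.0119
```

Call:
{"op": "move_arm", "data": {
  "series": [
    [0,0,-0.6,0],
    [0,0,-0.2,0],
    [0,0,0,0],
    [0,0,0,0]
  ]
}}

```text
time_s: 35.7
position: [0.4404, -0.3057, 0.1565]
tool_rot: [0.998, 0.058, -0.0, -0.0]
contact_force: [-0.6, -0.8, -0.3]
opening: 0.0118
```

```bash
python3 tilt.py z0.png; python3 -c "
from h import *
to(.604,-.058,.157,0)"
```

```text
[-2.  -1.5 -2.5 -1. ] [179. 160. 157. 151.] 41 F [ 0.8 -0.7 -1.1] pos [ 0.44  -0.306  0.156] op 0.0122
units [  9.57 -11.34  -0.04] yaw 6.7 turn 0.0186 f [ 0.8 -0.7 -1.1] m [-0.015 -0.126 -0.004] op 0.0122 pos [ 0.4404 -0.3056  0.1563]
```

Call:
{"op": "move_arm", "data": {
  "series": [
    [0,0,0,0.0062],
    [0,0,0,0.0062],
    [0,-0.3,0,0.0062],
    [0.25,-0.6,0,0],
    [0.45,-0.68,0,0]
  ]
}}

```text
time_s: 36.25
position: [0.4542, -0.2735, 0.1563]
tool_rot: [1.0, -0.0, -0.001, -0.0]
contact_force: [0.9, 0.1, -0.7]
opening: 0.0118
```

Call:
{"op": "move_arm", "data": {
  "series": [
    [0.5,-0.68,0,0],
    [0.5,-0.68,0,0],
    [0.5,-0.68,0,0],
    [0.5,-0.68,0,0],
    [0.5,-0.68,0,0]
  ]
}}

```text
time_s: 36.75
position: [0.5051, -0.2045, 0.1565]
tool_rot: [1.0, 0.001, -0.0, -0.0]
contact_force: [0.6, -1.3, -1.6]
opening: 0.0115
```

Call:
{"op": "move_arm", "data": {
  "series": [
    [0.5,-0.68,0,0],
    [0.5,-0.68,0,0],
    [0.5,-0.68,0,0],
    [0.5,-0.68,0,0],
    [0.5,-0.68,0,0]
  ]
}}

```text
time_s: 37.25
position: [0.555, -0.1366, 0.1565]
tool_rot: [1.0, 0.001, -0.0, -0.0]
contact_force: [-0.6, 0.0, -1.6]
opening: 0.0121
```

Call:
{"op": "move_arm", "data": {
  "series": [
    [0.5,-0.68,0,0],
    [0.5,-0.68,0,0],
    [0.5,-0.68,0,0],
    [0.5,-0.68,0,0],
    [0.3,-0.4,0,0]
  ]
}}

```text
time_s: 37.75
position: [0.6017, -0.0738, 0.157]
tool_rot: [1.0, 0.001, 0.0, -0.0]
contact_force: [0.0, -0.7, -1.2]
opening: 0.0119
```

Call:
{"op": "move_arm", "data": {
  "series": [
    [0.1,-0.2,0,0],
    [0,0,0,0],
    [0,0,0,0],
    [0,0,0,0]
  ]
}}

```text
time_s: 38.15
position: [0.6023, -0.0729, 0.1569]
tool_rot: [1.0, -0.001, -0.0, 0.0]
contact_force: [-0.4, 0.3, -0.9]
opening: 0.012
```

```bash
python3 tilt.py z1.png; python3 - <<'E'
from loc import *
to(.604,-.057,.114,0);im=cv2.imread('pics/z1.png')
print(fit(im,TR,.57,-.034,180,0,.02))
g=cv2.cvtColor(im,6)
for r in range(60,245,6): print(r,' '.join('%3d'%v for v in g[r,228:338:5]))
E
```

```text
[-2.  -1.5 -3.5 -4. ] [326. 319. 310. 305.] 68 F [ 0.6  0.  -1.1] pos [ 0.602 -0.073  0.157] op 0.0117
units [ 0.08 -0.79  2.15] yaw -0.1 turn -0.0002 f [ 0.6  0.  -1.1] m [-0.053 -0.084 -0.039] op 0.0117 pos [ 0.6024 -0.0728  0.1569]
(array([ 5.696000e-01, -3.460000e-02,  1.796471e+02]), np.float64(7.67))
60  48  45  39  43  46  47  47  49  46  49  49  50  48  48  50  47  46  45  42  43  45  43
66  47  49  47  47  47  49  51  48  50  49  49  50  52  51  46  50  52  49  45  51  48  43
72  50  52  48  50  49  54  51  54  52  51  51  53  54  56  53  54  49  50  51  48  44  50
78  48  50  54  52  52  57  58  57  56  53  59  55  55  54  57  52  55  52  45  49  47  49
84 245 245 245 245 245 245 246 245 245 245 245 245 245 245 243 243 243 244 241 229  49  48
90 117 126 138 234  94 141 150 154 157 159 159 162 159 154 153 146 138 130 246 234  53  48
96 151 203 209 236 139 239 241 241 241 242 242 242 243 242 243 243 243 185 247 226  54  53
102 142 205 212 242 140 238 239 239 240 240 240 240 240 240 240 239 240 183 247 226  54  55
108 202 205 211 243 139 235 241 241 241 242 241 241 241 241 241
[... 1352 characters left out ...]
 150 150 151 157 156 149 158 155 155  85 150  54  41  42
204 102 108 108 245  89 146 149 146 147 150 150 156 152 151 153 152 153  89 150  51  43  40
210 102 105 102 224  86  91  88  91  89  91  90  93  93  91  87  86  84  90 147  47  43  34
216 101 103 103 139  81  83  82  83  83  84  85  85  85  85  84  83  83  89 145  40  41  44
222 100  98 102 135 139 142 140 142 140 143 141 144 143 146 144 147 146 145 141  40  34  33
228  76  77  77 126  80  78  76  77  76  68  63  65  64  79  77  77  77  76 137  36  39  36
234  79  78  77 116  81  77  78  77  73  66  64  64  62  78  77  75  78  75 137  32  38  36
240  99 100 105 105 108 110 110 111  99  59  61  60  62 109 114 119 121 120 118  36  34  29
```

Ball in S1 still seen (row 165, col 268) and the tray has not moved. Lower and tip it into narrow_2.

Call:
{"op": "move_arm", "data": {
  "series": [
    [0.08,-0.4,0.4,0],
    [0,-0.38,0.8,0],
    [0,0,0.7,0],
    [0,0,0.25,0],
    [0,0,0,0]
  ]
}}

```text
time_s: 38.7
position: [0.6032, -0.0563, 0.1122]
tool_rot: [1.0, 0.0, -0.002, -0.0]
contact_force: [0.2, -0.8, -1.8]
opening: 0.0119
```

Call:
{"op": "move_arm", "data": {
  "series": [
    [0,0,0,0],
    [0,0,0,0],
    [0,0,0,0]
  ],
  "claw": 11.96
}}

```text
time_s: 39.0
position: [0.6047, -0.0564, 0.1145]
tool_rot: [1.0, -0.0, 0.001, 0.0]
contact_force: [-0.1, -0.3, -1.9]
opening: 0.0119
```

Call:
{"op": "move_arm", "data": {
  "series": [
    [0,0,0,0],
    [0,0,0,0],
    [0,0,0,0],
    [0,0,0,0]
  ],
  "claw": 11.97
}}

```text
time_s: 39.4
position: [0.6044, -0.0562, 0.1141]
tool_rot: [1.0, -0.0, 0.0, -0.0]
contact_force: [0.7, -0.3, -1.4]
opening: 0.0122
```

Call:
{"op": "move_arm", "data": {
  "series": [
    [0,0,0,0],
    [0,0,0,0],
    [0,0,0,0],
    [0,0,0,0]
  ],
  "claw": 11.98
}}

```text
time_s: 39.8
position: [0.6043, -0.0562, 0.114]
tool_rot: [1.0, -0.0, 0.0, 0.0]
contact_force: [-0.9, 0.4, -0.8]
opening: 0.0121
```

```bash
python3 tilt.py z2.png; python3 - <<'E'
import cv2
g=cv2.cvtColor(cv2.imread('pics/z2.png'),6)
for r in range(90,255,6): print(r,' '.join('%3d'%v for v in g[r,228:338:5]))
E
```

```text
[4.5 7.  2.5 7.5] [243. 242. 238. 236.] 59 F [ 0.1 -0.4 -0.6] pos [ 0.604 -0.056  0.114] op 0.012
90  65  69  66  68  67  69  69  68  64  65  70  65  65  66  63  66  65  62  61  59  61  61
96 144 160 174 179 194 211 221 218 210 212 215 212 213 207 197 192 178 153 118 106  98  58
102 236 254 219 225 212 194 190 190 187 187 185 181 185 200 203 204 207 220 229 246 248  63
108 238 254 108 139 240 238 239 244 250 219 239 239 239 238 237 237 238 236 210 193 247  65
114 237 254 112 141 240 239 238 245 251 224 239 238 239 238 237 237 237 236 206 202 249  65
120 238 254 111 142 238 239 239 238 181 238 241 239 240 238 237 237 237 237 204 222 242  68
126 238 254 112 141 239 240 239 239 240 240 241 239 239 239 238 239 237 237 206 229 231  68
132 239 254 117 142 240 238 238 240 239 240 241 239 239 239 239 240 238 236 197 234 232  70
138 238 254 117 143 239 240 241 230 240 242 241 239 239 240 238 237 237 227 197 233 235  70
144 238 254 125 143 245 232 240 156 240 241 240 240 240 238 239 238 216 182 185 244 220  70
150 238 254 131 141 245 185 238 236 238 240 240 241 239 239 238 236 170 193 179 248 
[... 871 characters left out ...]
 160 160 161 162 164 157 158 164 130 159  95 177  57  52
216 127 149 137 117 154 153 157 161 158 161 161 158 159 161 157 162 123 157  94 176  53  47
222 128 144 146 116 155 152 156 158 157 157 157 164 160 157 158 162 131 160  92 175  47  46
228 126 138 153 110 149 152 153 157 156 157 156 160 159 157 158 159 131 154  91 174  51  46
234 124 135 159 106 150 153 154 156 156 155 156 161 160 156 160 158 135 156  96 168  49  42
240 126 128 157 107 151 155 155 136 123 101  99 104 102 123 141 159 132 156  96 162  43  41
246 123 127 160  98  95  85  87  49  86 122 120 122 118  63  58  85  83 108  99 157  39  40
252 119 123 160  92  86  86  89  46  87 119 121 124 124  65  42  84  86  86 104 144  39  38
```

S1's pan is clear and the ball spot is at (268,114) in narrow_2. Carry S1 to the mat at x ≈ 0.662.

Call:
{"op": "move_arm", "data": {
  "series": [
    [0,0,0,0],
    [0,0,0,0],
    [0,0,-0.8,0],
    [0,0,-0.9,0],
    [0,0,-0.8,0]
  ],
  "claw": 2
}}

```text
time_s: 40.35
position: [0.6046, -0.0561, 0.1657]
tool_rot: [1.0, 0.0, 0.0, 0.0]
contact_force: [0.3, -0.5, -0.9]
opening: 0.0116
```

Call:
{"op": "move_arm", "data": {
  "series": [
    [0.8,-0.2,0,0],
    [0.8,-0.8,0,0],
    [0.7,-1,0,0],
    [0.6,-1,0,0],
    [0,-1,0,0]
  ]
}}

```text
time_s: 40.85
position: [0.6638, 0.0245, 0.1651]
tool_rot: [1.0, -0.0, 0.001, -0.0]
contact_force: [-0.0, 0.4, -0.7]
opening: 0.0117
```

Call:
{"op": "move_arm", "data": {
  "series": [
    [0,-1,0,0],
    [0,-1,0,0],
    [0,-1,0,0],
    [0,-1,0,0],
    [0,-1,0,0]
  ]
}}

```text
time_s: 41.35
position: [0.6625, 0.1245, 0.1652]
tool_rot: [1.0, -0.0, 0.0, -0.0]
contact_force: [0.9, 0.4, -0.3]
opening: 0.0118
```

Call:
{"op": "move_arm", "data": {
  "series": [
    [0,-1,0.3,0],
    [0,-1,0.6,0],
    [0,-1,0.8,0],
    [0,-0.6,0.8,0],
    [0,0,0.8,0]
  ]
}}

```text
time_s: 41.85
position: [0.6619, 0.1983, 0.0978]
tool_rot: [1.0, 0.001, 0.0, -0.001]
contact_force: [0.6, -0.1, -1.0]
opening: 0.0115
```

Call:
{"op": "move_arm", "data": {
  "series": [
    [0,0,0.7,0],
    [0,0,0.7,0],
    [0,0,0.6,0],
    [0,0,0.3,0],
    [0,0,0,0]
  ],
  "claw": 11.9
}}

```text
time_s: 42.35
position: [0.6618, 0.1945, 0.0506]
tool_rot: [1.0, -0.001, -0.001, 0.0]
contact_force: [-0.3, -0.8, -1.4]
opening: 0.0118
```

Call:
{"op": "move_arm", "data": {
  "series": [
    [0,0,0.2,0],
    [0,0,0.2,0],
    [0,0,0,0],
    [0,0,0,0]
  ]
}}

```text
time_s: 42.75
position: [0.6625, 0.1962, 0.0443]
tool_rot: [1.0, 0.0, 0.0, -0.0]
contact_force: [-0.3, 0.8, 2.6]
opening: 0.0123
```

```bash
python3 tilt.py y3.png;python3 -c "
from h import *
to(.662,.195,.043,0)"
```

```text
[ 9.5 10.   9.  10.5] [202. 201. 177. 176.] 48 F [ 0.3 -0.   2.6] pos [0.663 0.196 0.044] op 0.0118
units [-0.03  0.06  0.07] yaw 0.0 turn 0.0000 f [ 0.3 -0.   2.6] m [-0.133 -0.044  0.02 ] op 0.0118 pos [0.6626 0.1962 0.0444]
```

Call:
{"op": "move_arm", "data": {
  "series": [
    [0,0,0,0],
    [0,0,0,0],
    [0,0,0,0]
  ],
  "claw": 14
}}

```text
time_s: 43.1
position: [0.6621, 0.1958, 0.0437]
tool_rot: [1.0, -0.0, -0.0, 0.0]
contact_force: [0.1, -0.8, 1.1]
opening: 0.0143
```

Call:
{"op": "move_arm", "data": {
  "series": [
    [0,0,0,0],
    [0,0,0,0],
    [0,0,-0.5,0],
    [0,0,-1,0],
    [0,0,-1,0]
  ],
  "claw": 40
}}

```text
time_s: 43.6
position: [0.6622, 0.1958, 0.0949]
tool_rot: [1.0, 0.0, -0.0, -0.0]
contact_force: [-0.8, 0.7, -0.9]
opening: 0.0401
```

Call:
{"op": "move_arm", "data": {
  "series": [
    [0,0.5,-1,0],
    [0,0.5,-1,0],
    [0,0.5,-1,0],
    [0,0,-1,0],
    [0,0,-0.4,0]
  ]
}}

```text
time_s: 44.1
position: [0.6637, 0.1644, 0.1852]
tool_rot: [1.0, -0.001, 0.002, -0.0]
contact_force: [0.4, 0.2, -0.8]
opening: 0.0401
```

```bash
python3 - <<'E'
from loc import *
im=snapshot('wrist')[...,::-1].copy();cv2.imwrite('pics/y4.png',im)
for c in((.66,.24,90),(.59,.236,90),(.518,.227,90)): print(fit(im,SC,*c,.004,.01))
E
```

```text
(array([ 0.6644,  0.2421, 87.7272]), np.float64(4.93))
(array([ 0.5997,  0.2297, 92.7618]), np.float64(5.64))
(array([ 0.5215,  0.2255, 88.83  ]), np.float64(7.99))
```

Call:
{"op": "move_arm", "data": {
  "series": [
    [-0.6,1,0,0],
    [-0.6,1,0,0],
    [-0.6,1,0,0],
    [-0.6,1,0,0],
    [-0.6,1,0,0]
  ]
}}

```text
time_s: 44.65
position: [0.6012, 0.0647, 0.1812]
tool_rot: [1.0, 0.0, -0.001, 0.0]
contact_force: [0.4, 0.0, -0.4]
opening: 0.0397
```

Call:
{"op": "move_arm", "data": {
  "series": [
    [-0.4,1,0,0],
    [-0.4,1,0,0],
    [-0.4,1,0,0],
    [0,1,0,0],
    [0,1,0,0]
  ]
}}

```text
time_s: 45.15
position: [0.5774, -0.0353, 0.1814]
tool_rot: [1.0, 0.0, -0.001, 0.0]
contact_force: [-0.3, -0.1, 0.0]
opening: 0.0402
```

Call:
{"op": "move_arm", "data": {
  "series": [
    [0,1,0,0],
    [0,1,0,0],
    [0,0.5,0,0],
    [0,0,0,0],
    [0,0,0,0]
  ]
}}

```text
time_s: 45.65
position: [0.5781, -0.0833, 0.1817]
tool_rot: [1.0, 0.0, -0.0, -0.0]
contact_force: [0.5, 0.1, 0.9]
opening: 0.0398
```

```bash
python3 - <<'E'
from cells import *
im=snapshot('wrist')[...,::-1].copy();cv2.imwrite('pics/y5.png',im);v,s=fit(im,TR,.57,-.035,180,0);print(v,s);cells(im,v)
to(.6347,-.28,.175,5.9)
for n in('narrow_1','narrow_2'):
    r=cv2.imread('pics/c_%s.png'%n,0);k=cv2.resize(r,(r.shape[1]//3,r.shape[0]//4),interpolation=cv2.INTER_AREA)
    for a in k[:5]: print(' '.join('%3d'%x for x in a))
E
```

```text
[ 5.693000e-01 -3.430000e-02  1.797808e+02] 8.72
wide_1 std 50.3 None
wide_2 std 46.8 None
narrow_1 std 23.6 None
narrow_2 std 13.1 None
units [2.81 9.86 0.33] yaw 0.1 turn -0.0162 f [-0.1  0.   0.2] m [-0.016 -0.041 -0.055] op 0.0402 pos [ 0.5782 -0.0828  0.1818]
228 228 228 225 195 229 247 243 220 226 227 226 226 225 224 225 224 224 210 129
229 229 229 216 161 215 237 233 218 227 228 227 227 227 226 226 226 225 215 131
229 229 229 227 200 199 193 212 226 228 228 228 227 227 227 226 226 226 208 131
230 230 230 230 230 229 228 229 229 229 229 228 228 228 227 227 226 226 204 128
230 230 230 230 229 229 229 230 230 229 229 229 228 228 228 227 226 226 210 130
220 220 222 222 222 223 223 224 225 225 218 214 242 247 230 212 227 227 227 182
221 222 222 222 223 223 224 224 226 226 218 198 231 236 216 212 228 228 228 183
221 222 223 223 223 224 225 225 226 226 224 205 191 196 208 225 228 228 229 184
221 222 223 223 224 225 225 226 226 227 227 228 227 227 228 228 229 229 229 184
222 223 223 224 224 225 225 226 226 227 227 228 228 229 229 229 229 229 229 184
```

Both narrow cells hold one ball each. Now S4, with the two large balls.

Call:
{"op": "move_arm", "data": {
  "series": [
    [0,0,0,-0.0162],
    [0.18,1,0,0],
    [0.18,1,0,0],
    [0.18,1,0,0],
    [0.18,1,0,0]
  ]
}}

```text
time_s: 46.2
position: [0.6012, -0.1617, 0.1821]
tool_rot: [0.999, 0.052, 0.0, -0.0]
contact_force: [0.1, -0.4, 0.9]
opening: 0.0401
```

Call:
{"op": "move_arm", "data": {
  "series": [
    [0.18,1,0,0],
    [0.18,1,0,0],
    [0.18,1,0,0],
    [0.18,1,0,0],
    [0.18,1,0,0]
  ]
}}

```text
time_s: 46.7
position: [0.6292, -0.2614, 0.1818]
tool_rot: [0.999, 0.051, -0.0, -0.0]
contact_force: [-0.0, 0.2, 0.7]
opening: 0.0399
```

Call:
{"op": "move_arm", "data": {
  "series": [
    [0.18,1,0.3,0],
    [0,0,0,0],
    [0,0,0,0],
    [0,0,0,0]
  ]
}}

```text
time_s: 47.1
position: [0.6346, -0.2779, 0.1761]
tool_rot: [0.999, 0.052, 0.0, -0.001]
contact_force: [-0.5, 0.2, -0.5]
opening: 0.0398
```

```bash
python3 - <<'E'
from loc import *
im=snapshot('wrist')[...,::-1].copy();cv2.imwrite('pics/w8.png',im)
for c in((.6288,-.226,95.9),(.6325,-.222,94)):
    v,s=fit(im,SC,*c,.032,.01);a=np.radians(v[2]);h=v[:2]-.054*np.array([np.cos(a),np.sin(a)]);print(v,s,'handle',h.round(4))
to(.6347,-.2785,.075,5.9)
E
```

```text
[ 0.6323 -0.2244 93.0953] 5.87 handle [ 0.6352 -0.2783]
[ 0.6323 -0.2244 93.0749] 5.87 handle [ 0.6352 -0.2783]
units [-0.    0.03  5.07] yaw 5.9 turn 0.0001 f [-0.2 -0.4 -0.3] m [-0.041 -0.069  0.01 ] op 0.0401 pos [ 0.6346 -0.2779  0.1764]
```

Call:
{"op": "move_arm", "data": {
  "series": [
    [0,0.03,0.4,0],
    [0,0,1,0],
    [0,0,1,0],
    [0,0,1,0],
    [0,0,1,0]
  ]
}}

```text
time_s: 47.65
position: [0.6343, -0.2794, 0.087]
tool_rot: [0.999, 0.051, -0.0, -0.0]
contact_force: [0.4, -0.6, -1.2]
opening: 0.0404
```

Call:
{"op": "move_arm", "data": {
  "series": [
    [0,0,0.65,0],
    [0,0,0,0],
    [0,0,0,0]
  ]
}}

```text
time_s: 47.95
position: [0.6348, -0.2799, 0.0753]
tool_rot: [0.999, 0.051, 0.0, -0.0]
contact_force: [0.9, -0.5, -0.2]
opening: 0.04
```

Call:
{"op": "move_arm", "data": {
  "series": [
    [0,0,0,0],
    [0,0,0,0],
    [0,0,0,0],
    [0,0,0,0],
    [0,0,0,0]
  ],
  "claw": 2
}}

```text
time_s: 48.45
position: [0.6347, -0.2803, 0.0756]
tool_rot: [0.999, 0.051, 0.0, 0.0]
contact_force: [0.0, -0.3, 2.5]
opening: 0.0115
```

Call:
{"op": "move_arm", "data": {
  "series": [
    [0,0,-0.3,0],
    [0,0,-0.6,0],
    [0,0,-0.8,0],
    [0,0,-0.8,0],
    [0,0,-0.8,0]
  ]
}}

```text
time_s: 48.95
position: [0.6348, -0.2803, 0.1431]
tool_rot: [0.999, 0.051, 0.001, 0.0]
contact_force: [-0.4, -1.1, -1.4]
opening: 0.012
```

Call:
{"op": "move_arm", "data": {
  "series": [
    [0,0,-0.6,0],
    [0,0,-0.2,0],
    [0,0,0,0],
    [0,0,0,0]
  ]
}}

```text
time_s: 49.35
position: [0.6339, -0.2801, 0.1563]
tool_rot: [0.999, 0.051, -0.001, -0.0]
contact_force: [0.6, -0.7, -1.4]
opening: 0.0118
```

```bash
python3 tilt.py q0.png; python3 -c "
from h import *
to(.604,-.122,.157,0)"
```

```text
[47.5 48.  58.  47. ] [155. 146. 146. 138.] 54 F [-0.3 -0.6 -2.2] pos [ 0.634 -0.28   0.156] op 0.012
units [-0.68 -8.01 -0.04] yaw 5.8 turn 0.0162 f [-0.3 -0.6 -2.2] m [-0.092 -0.106 -0.004] op 0.0120 pos [ 0.6339 -0.28    0.156 ]
```

```bash
python3 - <<'E'
import cv2
g=cv2.cvtColor(cv2.imread('pics/q0.png'),6)
for r in range(75,250,7): print(r,' '.join('%3d'%v for v in g[r,218:348:5]))
E
```

```text
75 235 235 233 235 234 234 233 231 234 232 233 234 233 231 232 233 231 232 232 231 232 233 232 195  52  53
82 233 234 233 233 232 233 232 232 233 233 234 232 232 234 232 232 231 232 231 231 230 232 231 166  47  49
89 234 234 233 235 235 235 232 231 230 230 230 228 228 230 228 230 231 230 231 231 232 232 232 170  57  51
96 234 233 235 232 233 232 128 223 225 226 224 227 226 227 228 227 229 228 229 194 234 232 231 134  54  53
103 230 230 230 230 230 231 198 214 227 226 224 227 226 225 226 226 226 225 225 179 233 229 230 122  58  53
110 235 235 234 234 235 235 171 217 227 226 225 226 228 226 228 228 227 226 228 180 233 194 231 110  52  54
117 233 233 233 232 233 237 139 217 221 222 223 223 223 225 222 223 223 223 223 161 234 167 232  96  55  52
124 231 232 232 232 232 235 118 220 223 223 222 223 222 222 223 222 224 223 223 138 235 207 233  67  51  47
131 233 232 232 233 234 234 107 149 222 222 221 221 222 222 221 223 221 222 222 127 234 230 235  76  51  53
138 229 228 229 229 229 233 103 153 222 223 222 223 224 222 222 223 223 222 223 110 235 159 230  60  53  52
145 227 228 228 228 229 
[... 895 characters left out ...]
 133 128 130 134 129 133  70 134 127  89  31  29  28
208 127 124 127 125 125 128  73 102 102 102 103 102 104 105 102 101 103 112 113  72 130 125  70  31  27  25
215 129 128 131 130 131 126  69  70  70  71  67  69  67  69  66  67  69  70  69  73 128 125  54  26  26  22
222 131 128 128 132 129 127 124 129 125 126 127 116 118 119 118 126 127 131 132 127 129 126  45  28  23  24
229 132 130 131 132 131 130 129 127 128 129 125  53  53  55  50 127 127 126 127 126 125 124  27  22  26  29
236  40  42  43  38  35  41  38  37  41  44  39  55  53  52  53  37  44  44  64  54  53  57  26  24  22  21
243  40  36  38  35  41  37  41  51  54  29  37  51  52  53  55  24  39  55  44  26  22  23  21  22  24  21
```

S4 is level with both balls in the pan (rows 160–190). Carry it to wide_2.

Call:
{"op": "move_arm", "data": {
  "series": [
    [0,0,0,0.0054],
    [0,-0.2,0,0.0054],
    [0,-0.4,0,0.0054],
    [-0.1,-0.6,0,0],
    [-0.15,-0.6,0,0]
  ]
}}

```text
time_s: 49.9
position: [0.6285, -0.243, 0.1562]
tool_rot: [1.0, 0.0, -0.001, -0.0]
contact_force: [-0.2, 0.3, -1.3]
opening: 0.0117
```

Call:
{"op": "move_arm", "data": {
  "series": [
    [-0.15,-0.6,0,0],
    [-0.15,-0.6,0,0],
    [-0.15,-0.6,0,0],
    [-0.15,-0.6,0,0],
    [-0.15,-0.6,0,0]
  ]
}}

```text
time_s: 50.4
position: [0.6137, -0.1831, 0.1571]
tool_rot: [1.0, 0.0, 0.0, 0.0]
contact_force: [-0.2, 0.7, -1.6]
opening: 0.0119
```

Call:
{"op": "move_arm", "data": {
  "series": [
    [-0.15,-0.6,0,0],
    [-0.15,-0.6,0,0],
    [-0.15,-0.6,0,0],
    [0,-0.5,0,0],
    [0,-0.3,0,0]
  ]
}}

```text
time_s: 50.9
position: [0.605, -0.1307, 0.1571]
tool_rot: [1.0, 0.001, 0.0, -0.0]
contact_force: [-0.2, -0.7, -2.2]
opening: 0.0119
```

Call:
{"op": "move_arm", "data": {
  "series": [
    [0,-0.1,0,0],
    [0,0,0,0],
    [0,0,0,0],
    [0,0,0,0]
  ]
}}

```text
time_s: 51.3
position: [0.6049, -0.1309, 0.1569]
tool_rot: [1.0, -0.001, -0.0, 0.0]
contact_force: [-1.3, 0.1, -2.1]
opening: 0.0115
```

```bash
python3 - <<'E'
from loc import *
im=snapshot('wrist')[...,::-1].copy();cv2.imwrite('pics/q1.png',im);print(fit(im,TR,.57,-.034,180,0,.02));to(.604,-.122,.116,0)
E
```

```text
(array([ 5.695000e-01, -3.430000e-02,  1.800438e+02]), np.float64(8.53))
units [-0.04 -0.44  2.04] yaw -0.1 turn -0.0002 f [ 1.   0.1 -1.8] m [-0.096 -0.098  0.009] op 0.0118 pos [ 0.6049 -0.1308  0.1568]
```

Call:
{"op": "move_arm", "data": {
  "series": [
    [-0.04,-0.22,0.4,0],
    [0,-0.22,0.8,0],
    [0,0,0.6,0],
    [0,0,0.24,0],
    [0,0,0,0]
  ]
}}

```text
time_s: 51.85
position: [0.6033, -0.1213, 0.1145]
tool_rot: [1.0, 0.0, -0.001, -0.0]
contact_force: [0.4, -1.1, -1.4]
opening: 0.0122
```

Call:
{"op": "move_arm", "data": {
  "series": [
    [0,0,0,0],
    [0,0,0,0],
    [0,0,0,0]
  ],
  "claw": 11.94
}}

```text
time_s: 52.15
position: [0.6045, -0.1215, 0.1167]
tool_rot: [1.0, -0.0, 0.001, 0.0]
contact_force: [-0.1, 0.1, -2.0]
opening: 0.0117
```

Call:
{"op": "move_arm", "data": {
  "series": [
    [0,0,0,0],
    [0,0,0,0],
    [0,0,0,0],
    [0,0,0,0]
  ],
  "claw": 11.955
}}

```text
time_s: 52.55
position: [0.6043, -0.1213, 0.1163]
tool_rot: [1.0, -0.0, 0.0, 0.0]
contact_force: [0.7, -0.8, -1.4]
opening: 0.0118
```

```bash
python3 tilt.py q2.png; cat > grid.py <<'E'
import cv2,sys
g=cv2.cvtColor(cv2.imread('pics/'+sys.argv[1]),6)
for r in range(75,262,6): print(r,' '.join('%3d'%v for v in g[r,218:348:5]))
E
python3 grid.py q2.png
```

```text
[4.  3.5 3.  2.5] [243. 243. 243. 243.] 65 F [ 0.6  0.1 -1.7] pos [ 0.604 -0.121  0.116] op 0.012
75 229 228 229 253 105 131 230 229 231 231 230 229 230 229 229 227 229 227 225 225 182 213 215  62  57  55
81 227 228 228 253 111 137 231 229 230 230 232 230 230 229 229 228 228 227 226 226 182 218 232  58  60  57
87 229 229 231 254 109 133 232 232 233 230 232 232 231 230 230 230 228 228 227 226 187 231 225  62  57  61
93 253 253 253 255 254 254 254 254 254 254 254 253 253 253 253 254 253 253 253 253 253 253 208  62  60  60
99 120 125 123 253 106 129 153 155 159 160 161 161 165 164 164 159 156 151 148 145 117 229 216  60  62  58
105 230 231 231 254 107 133 231 232 232 232 231 231 232 231 231 230 230 230 229 228 166 236 206  63  58  55
111 230 231 230 254 110 135 233 232 233 232 232 232 231 232 229 228 230 228 229 230 172 245 190  60  58  57
117 228 228 231 254 113 133 231 233 233 232 232 232 231 193 233 235 215 219 228 227 166 243 176  57  62  54
123 229 229 230 253 110 135 226 231 231 216 183 217 232 221 249 252 240 168 227 227 160 243 188  59  59  59
129 229 230 231 253 108 134 226 231
[... 1748 characters left out ...]
 138 142 134 137 142  95 123  43  43  41  43  40  40
231  49  47  46  47  45  47 136 121 134 139 136 138 137 141 142 135 136 140  99 134  45  42  38  42  35  37
237  44  45  46  42  39  43 139 124 135 137 117 104 102 105 105 133 133 143 105 133  44  41  43  32  36  39
243  41  43  42  41  44  43 134 103  87  54  72 107 109 103 106  54  67  89  93 136 138 152 163 178 179 186
249  81 102 112 124 144 150  79  80  81  37  71 107 105 107 109  56  45  83  79  82 184 185 185 185 183 186
255 190 192 192 189 189  91  81  82  79  39  72 108 107 107 105  55  39  78  78  80 113 183 181 181 181 179
261 189 187 190 188 159  79  79  81  81  38  82 106 108 110 108  53  42  82  79  82  81 164 175 177 177 176
```

Both large balls lie in wide_2 (about (268,135) and (290,123)) and the pan is clear at about 38°. Now S4 goes to the mat at x ≈ 0.447.

Call:
{"op": "move_arm", "data": {
  "series": [
    [0,0,0,0],
    [0,0,0,0],
    [0,0,-1,0],
    [0,0,-1,0],
    [0,0,-1,0]
  ],
  "claw": 2
}}

```text
time_s: 53.1
position: [0.604, -0.1213, 0.1767]
tool_rot: [1.0, -0.0, -0.0, -0.0]
contact_force: [-0.3, -0.9, -1.5]
opening: 0.0118
```

Call:
{"op": "move_arm", "data": {
  "series": [
    [-0.5,-0.3,-0.3,0],
    [-0.9,-0.8,0,0],
    [-0.9,-0.8,0,0],
    [-0.9,-0.8,0,0],
    [-0.9,-0.8,0,0]
  ]
}}

```text
time_s: 53.6
position: [0.5201, -0.0503, 0.1814]
tool_rot: [1.0, 0.0, -0.001, -0.0]
contact_force: [0.0, 0.2, -1.0]
opening: 0.0122
```

Call:
{"op": "move_arm", "data": {
  "series": [
    [-0.9,-0.8,0,0],
    [-0.9,-0.8,0,0],
    [-0.9,-0.8,0,0],
    [-0.9,-0.8,0,0],
    [-0.15,-0.9,0,0]
  ]
}}

```text
time_s: 54.1
position: [0.4438, 0.0309, 0.1814]
tool_rot: [1.0, -0.0, -0.001, 0.001]
contact_force: [0.8, 0.3, -0.9]
opening: 0.0118
```

Call:
{"op": "move_arm", "data": {
  "series": [
    [0,-1,0,0],
    [0,-1,0,0],
    [0,-1,0,0],
    [0,-1,0,0],
    [0,-1,0,0]
  ]
}}

```text
time_s: 54.6
position: [0.4458, 0.1313, 0.1816]
tool_rot: [1.0, 0.0, -0.0, 0.0]
contact_force: [-0.9, -0.4, -1.2]
opening: 0.0119
```

Call:
{"op": "move_arm", "data": {
  "series": [
    [0,-1,0,0],
    [0,-1,0,0],
    [0,-0.8,0,0],
    [0,-0.4,0,0],
    [0,0,0,0]
  ]
}}

```text
time_s: 55.1
position: [0.4462, 0.1954, 0.1818]
tool_rot: [1.0, 0.001, -0.0, 0.0]
contact_force: [-0.4, 0.3, -1.4]
opening: 0.0118
```

```bash
python3 -c "
from h import *
to(.447,.195,.05,0)"
```

```text
units [0.04 0.02 6.59] yaw 0.1 turn 0.0003 f [-0.4  0.3 -1.4] m [-0.082 -0.104  0.001] op 0.0118 pos [0.4462 0.1954 0.1818]
```

Call:
{"op": "move_arm", "data": {
  "series": [
    [0,0,0.8,0],
    [0,0,1,0],
    [0,0,1,0],
    [0,0,1,0],
    [0,0,0.2,0]
  ]
}}

```text
time_s: 55.6
position: [0.4456, 0.1926, 0.1001]
tool_rot: [1.0, -0.001, -0.002, 0.001]
contact_force: [-0.3, -0.9, -0.8]
opening: 0.0121
```

Call:
{"op": "move_arm", "data": {
  "series": [
    [0,0,0.5,0],
    [0,0,0.5,0],
    [0,0,0.5,0],
    [0,0,0.5,0],
    [0,0,0.5,0]
  ],
  "claw": 11.9
}}

```text
time_s: 56.1
position: [0.4484, 0.1937, 0.0532]
tool_rot: [1.0, -0.001, 0.001, 0.0]
contact_force: [-1.2, -0.4, 2.0]
opening: 0.0121
```

Call:
{"op": "move_arm", "data": {
  "series": [
    [0,0,0.2,0],
    [0,0,0.2,0],
    [0,0,0,0],
    [0,0,0,0]
  ]
}}

```text
time_s: 56.5
position: [0.4473, 0.1949, 0.0444]
tool_rot: [1.0, 0.0, 0.0, -0.0]
contact_force: [-0.2, 0.1, 0.2]
opening: 0.0118
```

```bash
python3 tilt.py q4.png; python3 -c "
from h import *
to(.447,.195,.043,0)"
```

```text
[53.5 53.  54.  52.5] [243. 242. 211. 193.] 35 F [-0.7 -0.3  0.8] pos [0.447 0.195 0.044] op 0.0119
units [-0.02 -0.01  0.07] yaw 0.0 turn 0.0000 f [-0.7 -0.3  0.8] m [-0.017 -0.085 -0.055] op 0.0119 pos [0.4474 0.1949 0.0444]
```

```bash
python3 -c "
from tilt import *
im=cv2.imread('pics/q4.png')
import tilt
g=cv2.cvtColor(im,6)
for r in range(80,300,8): print(r,' '.join('%3d'%v for v in g[r,218:348:6]))"
```

```text
80 227 228 229 227 229 229 228 229 228 228 228 229 228 228 228 228 226 225 226 225 226 224
88 226 228 226 229 229 228 228 228 228 227 229 228 228 228 227 228 228 227 226 225 226 226
96 227 227 227 227 227 229 229 229 229 228 229 228 229 228 228 226 226 226 226 226 225 226
104 226 225 227 228 228 228 228 228 226 228 228 229 228 228 229 228 227 226 226 225 228 227
112 226 227 228 226 227 229 226 226 227 226 226 226 228 227 227 228 226 227 226 227 227 225
120 225 226 225 225 226 226 227 225 228 227 226 227 227 226 228 226 225 226 228 226 227 225
128 224 225 226 227 226 225 227 226 227 228 228 227 226 226 228 227 227 227 227 226 226 227
136 225 227 227 225 225 227 227 225 227 226 227 225 224 226 226 226 227 227 226 226 226 226
144 224 224 227 225 226 225 227 226 227 228 225 225 226 225 226 225 226 225 225 225 226 225
152 224 225 225 225 223 225 226 226 225 224 225 226 227 226 225 223 224 225 225 225 224 224
160 224 224 224 223 225 225 223 224 225 223 225 225 223 224 224 225 225 225 224 225 225 224
168 224 222 223 224 224 225 223 223 223 224 224 223 224 223 224 222 223 223 224 223 224 222
[... 772 characters left out ...]
 124 158 158 160 153 129 160 133 158 120 119 116 118 114
248 117 133 216 216 163  77  81  81  43 156 155 160 134  39  81  81  94 118 115 120 116 118
256 116 128 215 214 106  80  79  73  43 156 154 158 131  47  77  78  73 109 114 114 117 115
264 115 114 117 111  78  81  79  48  40 153 152 158 130  38  71  79  76  79 114 115 116 118
272 113 116 116  76  76  75  78  39  38 153 151 155 123  37  55  77  74  76  76 114 112 113
280 201 214  83  76  79  77  72  39  37 150 149 154 137  37  39  76  72  75  74  98 115 113
288 210 168  77  76  75  76  73  37  33 151 149 150 142  34  33  74  71  77  74  72 113 110
296  41  36  41  36  37  72  67  37  32  90  86  87  87  34  28  77  72  30  33  30  28  33
```

S4's nose stuck on the mat and it rotated further instead of levelling. I'll work out its posture before lifting.

```bash
python3 - <<'E'
from h import *
from scipy.optimize import least_squares
im=cv2.imread('pics/q4.png');s=get_state();g=s['position']+[0,0,.019]
print('nose at mat',ray('wrist',282,188,.007),'grip',g)
# fit tilt + scoop origin (y,z) from rows: nose floor edge ~188, pan rear rim/handle top rear ~ 245?/296
cv2.imwrite('pics/q4c.png',cv2.resize(im[150:330,180:400],None,fx=3,fy=3,interpolation=cv2.INTER_CUBIC))
a=snapshot('side')[...,::-1];p=proj('side',g);print(p);x,y=map(int,p)
b=cv2.resize(a[max(0,y-60):y+60,max(0,x-60):x+80],(660,566),interpolation=cv2.INTER_CUBIC);c=cv2.resize(cv2.imread('pics/q4c.png'),(660,540))
cv2.imwrite('pics/q4v.png',cv2.resize(cv2.vconcat([b,c]),None,fx=.54,fy=.54))
E
```

```text
nose at mat [0.44913373 0.22807748 0.007     ] grip [0.44739012 0.19488281 0.06342245]
[234.22819964 165.35341175]
```

View pics/q4v.png

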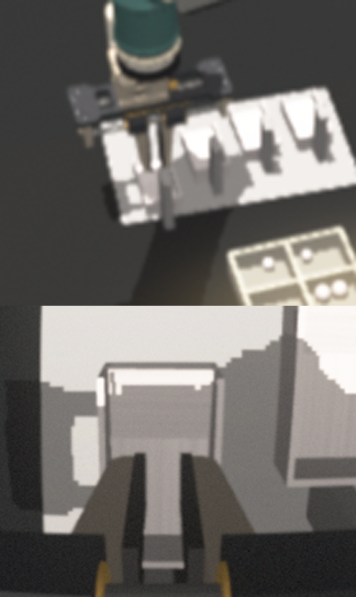

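The side view shows the tray correctly filled: one ball in each narrow cell and two in one wide cell. Three scoops stand upright on the mat, and S4 leans on its nose, tilted in the fingers. I'll lift it a little, shift it 55 mm further onto the mat, then relax the grip gradually so it settles back on its base.

Call:
{"op": "move_arm", "data": {
  "series": [
    [0,0,0,0],
    [0,0,0,0],
    [0,0,-0.6,0],
    [0,-0.4,-0.4,0],
    [0,-0.8,0,0]
  ],
  "claw": 2
}}

```text
time_s: 57.1
position: [0.4484, 0.2188, 0.066]
tool_rot: [1.0, -0.001, 0.001, -0.0]
contact_force: [0.7, -0.2, 0.0]
opening: 0.0021
```

Call:
{"op": "move_arm", "data": {
  "series": [
    [0,-0.8,0,0],
    [0,-0.7,0,0],
    [0,0,0.4,0],
    [0,0,0.4,0],
    [0,0,0,0]
  ]
}}

```text
time_s: 57.6
position: [0.4462, 0.2472, 0.0466]
tool_rot: [1.0, -0.0, -0.001, 0.001]
contact_force: [-0.2, 0.3, -0.1]
opening: 0.0022
```

```bash
python3 - <<'E'
from h import *
im=snapshot('wrist')[...,::-1].copy();cv2.imwrite('pics/q5.png',im);to(.447,.195,.043,0)
g=cv2.cvtColor(im,6)
for r in range(140,300,8): print(r,' '.join('%3d'%v for v in g[r,218:348:6]))
E
```

```text
units [0.03 2.62 0.21] yaw -0.1 turn -0.0002 f [-0.5 -0.4 -0.7] m [-0.079 -0.051  0.036] op 0.0022 pos [0.4465 0.2474 0.0471]
140 240 240 241 240 241 240 239 241 240 240 239 239 238 239 239 239 238 236 238 237 237 236
148 239 240 238 239 240 240 240 240 240 240 240 240 239 239 239 239 238 237 238 238 237 237
156 240 240 240 240 242 240 241 241 241 240 240 240 240 239 239 239 239 238 237 236 237 235
164 239 240 238 239 240 240 241 241 240 240 239 239 239 238 238 238 239 236 238 238 238 238
172 238 238 240 239 240 239 240 239 240 239 239 239 238 239 239 239 239 238 237 237 226 171
180 238 237 237 239 239 239 238 239 238 239 240 239 238 240 239 237 238 237 137 135 136 135
188 237 237 238 238 238 238 237 238 239 238 238 239 238 237 238 238 202 137 137 135 135 131
196 235 237 237 236 238 237 237 238 140 138 136 140 140 137 138 136 136 136 134 134 133 134
204 134 133 134 136 133 136 135 136 135 137 133 135 138 134 133 135 136 135 135 136 132 132
212 130 133 134 133 134 135 134 136 134 134 133 135 135 133 134 134 132 134 130 133 131 132
220 132 132 231 234 218 134 132 132 129 134 135 129 13
[... 165 characters left out ...]
 130 128 130 129 129 133 127 128 126 130 127 128 128 130
244 129 129 234 233 233 233 131 101  87  57  81  45  82  85 110 128 131 128 128 128 127 126
252 127 127 233 231 232 232  90  83  86  50  77  47  72  84  84 108 128 126 128 126 127 126
260 128 127 178 216 219 118  83  86  84  41  71  40  59  79  83  80 118 127 128 125 128 128
268 127 126 126 129 125  81  85  86  82  34  88  40  50  78  83  82  84 125 127 128 125 124
276 131 213 228 228 160  83  78  78  81  39  91  36  38  81  83  81  82 122 126 125 126 124
284 228 228 227 224  83  83  80  82  82  38  93  41  39  81  80  79  79  80 122 125 123 124
292  45  47  52  49  44  46  44  42  79  38  99  36  37  80  42  41  41  42  45  42  39  39
```

The hold slipped and S4 is out of the fingers. Raise clear and look.

Call:
{"op": "move_arm", "data": {
  "series": [
    [0,0,-1,0],
    [0,0,-1,0],
    [0,0,-1,0],
    [0,0,-1,0],
    [0,0,-1,0]
  ],
  "claw": 40
}}

```text
time_s: 58.15
position: [0.4471, 0.2478, 0.1489]
tool_rot: [1.0, -0.001, -0.0, 0.0]
contact_force: [0.6, -0.2, -0.4]
opening: 0.0388
```

Call:
{"op": "move_arm", "data": {
  "series": [
    [0.3,1,-0.6,0],
    [0.3,1,-0.6,0],
    [0.3,1,-0.6,0],
    [0.3,1,-0.6,0],
    [0.3,1,-0.6,0]
  ]
}}

```text
time_s: 58.65
position: [0.4772, 0.147, 0.2086]
tool_rot: [1.0, -0.001, -0.0, 0.0]
contact_force: [-0.0, 0.1, -0.5]
opening: 0.0401
```

Call:
{"op": "move_arm", "data": {
  "series": [
    [0.1,1,0,0],
    [0,0.5,0,0],
    [0,0,0,0],
    [0,0,0,0],
    [0,0,0,0]
  ]
}}

```text
time_s: 59.15
position: [0.4788, 0.1197, 0.208]
tool_rot: [1.0, 0.001, -0.0, -0.0]
contact_force: [0.9, -0.2, -0.4]
opening: 0.0401
```

```bash
python3 - <<'E'
from loc import *
im=snapshot('wrist')[...,::-1].copy();cv2.imwrite('pics/q6.png',im);to(.447,.195,.043,0)
cv2.imwrite('pics/q6v.png',cv2.resize(im[:300],None,fx=1.4,fy=1.4,interpolation=cv2.INTER_CUBIC))
E
```

```text
units [-1.58 -3.76  8.25] yaw 0.1 turn 0.0003 f [ 0.6 -0.1 -0.6] m [-0.018 -0.057  0.037] op 0.0400 pos [0.4788 0.1198 0.208 ]
```

View pics/q6v.png

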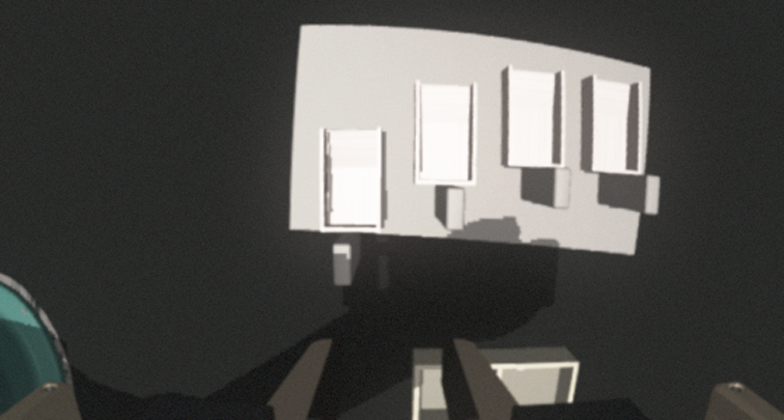

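S4 stands upright (pan 321–382 × 128–231), but its handle foot hangs over the mat's near edge. The other three are well on the mat. I'll regrip it and move it forward onto the mat.

```bash
python3 - <<'E'
from loc import *
P=np.array([ray('wrist',u/1.4,v/1.4,.030)[:2] for u,v in[(321,128),(382,128),(381,230),(321,231)]]);c=P.mean(0);d=(P[0]+P[1]-P[2]-P[3])/2
print(c.round(4),np.linalg.norm(d).round(3),np.degrees(np.arctan2(d[1],d[0])),'handle by pan',(c-.054*d/np.linalg.norm(d)).round(4),'handle top',ray('wrist',342/1.4,265/1.4,.089).round(4))
for k in[(290,229),(634,253),(650,68),(301,26)]: print('mat',ray('wrist',k[0]/1.4,k[1]/1.4,.004)[:2].round(3))
im=cv2.imread('pics/q6.png');print(fit(im,SC,*c,90,.004,.01))
to(c[0],c[1]-.054,.17,0)
E
```

```text
[0.4479 0.1889] 0.079 89.27417419447146 handle by pan [0.4472 0.1349] handle top [0.4466 0.1347 0.089 ]
mat [0.393 0.148]
mat [0.702 0.131]
mat [0.713 0.304]
mat [0.404 0.321]
(array([ 0.4483,  0.1888, 88.2421]), np.float64(7.31))
units [-1.54 -0.76  1.9 ] yaw 0.1 turn 0.0003 f [ 0.6 -0.1 -0.6] m [-0.018 -0.057  0.037] op 0.0400 pos [0.4788 0.1198 0.208 ]
```

Call:
{"op": "move_arm", "data": {
  "series": [
    [-0.8,-0.4,0.5,0],
    [-0.79,-0.36,0.5,0],
    [0,0,1,0],
    [0,0,1,0],
    [0,0,1,0]
  ]
}}

```text
time_s: 59.7
position: [0.4472, 0.1348, 0.1275]
tool_rot: [1.0, 0.001, 0.0, -0.0]
contact_force: [0.7, -0.1, 0.4]
opening: 0.0397
```

Call:
{"op": "move_arm", "data": {
  "series": [
    [0,0,1,0],
    [0,0,1,0],
    [0,0,1,0],
    [0,0,0.7,0],
    [0,0,0.35,0]
  ]
}}

```text
time_s: 60.2
position: [0.4466, 0.1343, 0.046]
tool_rot: [1.0, 0.001, -0.001, 0.0]
contact_force: [-0.1, -0.5, 0.3]
opening: 0.0399
```

Call:
{"op": "move_arm", "data": {
  "series": [
    [0,0,0,0],
    [0,0,0,0],
    [0,0,0,0],
    [0,0,0,0],
    [0,0,0,0]
  ],
  "claw": 2
}}

```text
time_s: 60.7
position: [0.4478, 0.1339, 0.0478]
tool_rot: [1.0, -0.0, 0.001, -0.0]
contact_force: [-1.0, -0.5, 4.6]
opening: 0.0121
```

Call:
{"op": "move_arm", "data": {
  "series": [
    [0,0,-0.4,0],
    [0,-0.3,-0.4,0],
    [0,-0.7,0,0],
    [0,-0.7,0,0],
    [0,-0.7,0,0]
  ]
}}

```text
time_s: 61.2
position: [0.4472, 0.1836, 0.0632]
tool_rot: [1.0, 0.0, 0.0, -0.0]
contact_force: [-0.5, -0.3, -1.2]
opening: 0.0118
```

Call:
{"op": "move_arm", "data": {
  "series": [
    [0,-0.2,0,0],
    [0,0,0.3,0],
    [0,0,0.3,0],
    [0,0,0.2,0],
    [0,0,0,0]
  ]
}}

```text
time_s: 61.7
position: [0.447, 0.185, 0.0473]
tool_rot: [1.0, -0.0, -0.001, 0.001]
contact_force: [-2.0, -0.6, 8.6]
opening: 0.0115
```

```bash
python3 -c "
from h import *
to(.447,.187,.047,0)"; python3 tilt.py q7.png
```

```text
units [-0.   -0.1   0.01] yaw -0.1 turn -0.0001 f [-2.  -0.6  8.6] m [-0.397  0.646  0.026] op 0.0115 pos [0.447  0.185  0.0473]
[-1.  -1.5 -0.5 58.5] [239. 212. 199. 196.] 40 F [-1.6 -0.8  8.3] pos [0.447 0.185 0.047] op 0.0116
```

Level (−1°) and pressed lightly on the mat. Open, back away, and check everything numerically.

Call:
{"op": "move_arm", "data": {
  "series": [
    [0,0,0,0],
    [0,0,0,0],
    [0,0,0,0]
  ],
  "claw": 14
}}

```text
time_s: 62.05
position: [0.4474, 0.1855, 0.0469]
tool_rot: [1.0, -0.0, -0.0, 0.0]
contact_force: [0.3, -0.7, -0.2]
opening: 0.0139
```

Call:
{"op": "move_arm", "data": {
  "series": [
    [0,0,0,0],
    [0,0,0,0],
    [0,0,-0.5,0],
    [0,0,-1,0],
    [0,0,-1,0]
  ],
  "claw": 40
}}

```text
time_s: 62.55
position: [0.4471, 0.186, 0.0981]
tool_rot: [1.0, 0.0, -0.0, 0.0]
contact_force: [-0.5, -0.7, 0.7]
opening: 0.0399
```

Call:
{"op": "move_arm", "data": {
  "series": [
    [0.5,0.6,-1,0],
    [0.5,0.6,-1,0],
    [0.5,0.6,-1,0],
    [0.5,0.8,-1,0],
    [0.5,0.8,-1,0]
  ]
}}

```text
time_s: 63.05
position: [0.4976, 0.1175, 0.1988]
tool_rot: [1.0, 0.0, 0.0, -0.0]
contact_force: [-0.2, -0.5, -0.3]
opening: 0.0401
```

Call:
{"op": "move_arm", "data": {
  "series": [
    [0,0,-0.5,0],
    [0,0,0,0],
    [0,0,0,0]
  ]
}}

```text
time_s: 63.35
position: [0.4964, 0.1188, 0.2068]
tool_rot: [1.0, 0.001, -0.0, -0.0]
contact_force: [-0.3, -0.3, -0.4]
opening: 0.0399
```

```bash
python3 - <<'E'
from loc import *
im=snapshot('wrist')[...,::-1].copy();cv2.imwrite('pics/e0.png',im);print(get_state()['position'].round(3))
for c in((.448,.24,89),(.52,.226,90),(.595,.235,90),(.664,.242,89)):
    v,s=fit(im,SC,*c,.004,.012);print(v,s)
E
```

```text
[0.496 0.119 0.206]
[ 0.453   0.2394 95.2425] 5.85
[ 0.5177  0.2214 91.1449] 5.72
[ 0.5847  0.2424 84.4755] 6.17
[ 0.6606  0.2421 90.8914] 8.49
```

Call:
{"op": "move_arm", "data": {
  "series": [
    [0.4,1,0,0],
    [0.4,1,0,0],
    [0.4,1,0,0],
    [0.4,1,0,0],
    [0.4,1,0,0]
  ]
}}

```text
time_s: 63.9
position: [0.5367, 0.0182, 0.206]
tool_rot: [1.0, 0.001, -0.001, -0.0]
contact_force: [1.0, -0.2, -0.4]
opening: 0.0403
```

Call:
{"op": "move_arm", "data": {
  "series": [
    [0.4,1,0,0],
    [0.4,1,0,0],
    [0.2,1,0,0],
    [0,1,0,0],
    [0,1,0,0]
  ]
}}

```text
time_s: 64.4
position: [0.5566, -0.0816, 0.2058]
tool_rot: [1.0, 0.001, -0.001, -0.0]
contact_force: [0.6, 0.2, 0.1]
opening: 0.0399
```

Call:
{"op": "move_arm", "data": {
  "series": [
    [0,0.5,0,0],
    [0,0,0,0],
    [0,0,0,0],
    [0,0,0,0]
  ]
}}

```text
time_s: 64.8
position: [0.5573, -0.0905, 0.2071]
tool_rot: [1.0, 0.001, -0.0, -0.0]
contact_force: [0.0, -0.2, -0.0]
opening: 0.0398
```

```bash
python3 - <<'E'
from cells import *
im=snapshot('wrist')[...,::-1].copy();cv2.imwrite('pics/e1.png',im);v,s=fit(im,TR,.57,-.035,180,0);print(v,s,get_state()['position'].round(3));cells(im,v)
for n,a,b in(('narrow_1',0,5),('narrow_2',0,5),('wide_2',0,18),('wide_1',0,18)):
    r=cv2.imread('pics/c_%s.png'%n,0);k=cv2.resize(r,(r.shape[1]//3,r.shape[0]//4),interpolation=cv2.INTER_AREA);print(n)
    for x in k[a:b]: print(' '.join('%3d'%t for t in x))
E
```

```text
[ 5.696000e-01 -3.470000e-02  1.796337e+02] 9.14 [ 0.557 -0.091  0.207]
wide_1 std 45.4 None
wide_2 std 42.8 None
narrow_1 std 19.4 None
narrow_2 std 11.9 None
narrow_1
200 201 201 199 172 206 231 223 191 198 202 202 201 201 201 201 200 200 196 133
202 202 202 187 151 194 219 211 187 200 204 203 203 202 202 202 202 201 198 136
202 202 203 202 175 170 167 180 195 203 204 204 204 203 203 203 202 202 192 124
203 203 203 203 204 204 201 203 204 204 204 204 204 203 203 203 202 202 191 117
203 203 203 204 204 205 205 204 204 205 205 205 204 204 203 203 203 202 193 120
narrow_2
185 188 188 189 189 190 191 191 192 193 188 188 223 230 203 179 195 196 197 166
187 189 191 191 191 192 192 193 195 195 188 176 209 217 191 178 198 198 200 165
188 190 190 190 191 192 193 194 195 195 193 177 165 162 174 194 199 199 201 164
188 190 191 191 192 193 194 195 195 196 196 196 196 195 199 198 200 200 201 162
188 190 190 191 193 194 195 195 195 196 197 197 198 199 200 200 200 201 202 160
wide_2
190 192 191 176 185 201 203 187 165 182 176 183 202 205 190 171 192 201 201 166
189 191 184 182 218 232 234 217 181
[... 2071 characters left out ...]
 199 199 199 195 190 189 189 190 189 189 189 191 195 195 149
113 112 112 120 179 193 193 185 145 118 117 116 116 116 117 117 137 191 194 152
111 110 111 111 119 122 122 119 110 108 107 107 107 106 106 106 126 189 194 154
110 109 110 109 109 109 109 109 108 108 108 107 106 106 105 104 119 170 172 128
110 109 109 109 109 109 108 107 107 108 106 106 106 105 105 105 104 105 106 103
109 109 108 108 108 108 108 107 107 106 106 106 106 105 104 103 104 103 102 102
108 108 108 108 108 107 108 107 107 106 106 106 105 105 104 103 103 103 102 102
108 108 108 108 107 107 107 106 107 106 106 106 104 104 103 104 103 101 101 101
107 107 107 107 106 106 106 107 106 105 104 105 103 103 104 103 103 102 101 100
```

The cells hold 1, 1 and 2 balls, and all four scoop fits lie on the mat. The arm is clear, so I'm handing in.

```bash
python3 -c "
from station import *
print(get_state()['time_s'],hand_in())"
```

```text
the job is handed in; nothing more can be done
64.85 None
```

The job is handed in at 64.9 s: the four balls are portioned into the tray and all four scoops are off the stand and on the mat. The tool cannot be tilted. I tipped each loaded scoop by easing the grip so that it swung nose-down between the pads over its cell.

- **Balls:** two scoops held one small ball each, one scoop held two large balls, and one was empty. The small balls are in narrow_1 and narrow_2 (one each), the two large balls are together in wide_2, and wide_1 is empty. Nothing spilled.
- **Tray:** it was knocked about 3–4 cm early in the run. I measured it again before every pour and it did not move after that.
- **Last checks:** the tray and cell readings agreed. The four scoop fits put every scoop on the mat at handles-back spacing. Those fits were only moderate against the white mat, with yaw scattering by about ±6°.

Things that did not go smoothly:

- **Empty scoop:** I tried the pivot on it low over the mat, and it dropped about 5 cm once. It landed upright and I set it down again properly.
- **Large-ball scoop:** when first set down its nose stuck, it leaned, slipped out of the fingers and ended upright with its heel over the mat edge. I regripped it and moved it about 5 cm further onto the mat, where the tilt reading was level.
- **Not checked by eye:** I had used all 16 pictures, so that scoop's final position rests on the tilt and edge-fit readings alone. I did not measure the bottle and beaker again at the end; none of the moves were meant to go near them.

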